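# Load the engraver's work pallet onto its three-point seats

### The job

A wooden star is clamped on the work pallet, ready to be engraved. Pick the pallet up by its leaning grip tab and load it on the engraver's bed under the spindle, tab to the front, so that its three ball feet settle fully home: one in the cone, one in the groove, one on the flat pad. Set it down gently rather than dropping it, do not bump the bridge or the spindle, leave the other things on the table where they are, and let go.

Things in the scene. Friction and masses are not known exactly. Their poses are not given: they have to be found in the camera images.
- pallet: Loose pallet, about 0.3 kg: aluminium plate 124 (x) by 140 (y) by 5 mm on three slippery steel balls, 16 mm across. Origin: mid-plate, level with the balls' undersides (0 on the table); plate at z = 12 to 17 mm. x runs from the front edge, with the tab, rearwards; y left; z up. Wooden star clamped on; knobs up to z = 33 mm. It starts level on the table in front of the engraver, yaw 1.57 +- 0.35.
- pallet_grip (a point): Where to pinch the pallet's tab: a plain plate 12 mm thick (along pallet y), 26 mm wide, 54 mm long, rising from the front of the pallet and leaning to its -x at 35 degrees from vertical. Pinch its flat sides, fingers closing along pallet y, tool leaning like the tab. Point at x = -65.6, y = 0, z = 46.5 mm in the pallet's frame, 36 mm up the slope, 18 mm below the tab's end. Axes as the pallet's.
- foot_left (a point): Centre of the pallet's front left ball foot: x = -42, y = 54, z = 8 mm in the pallet's frame.
- foot_right (a point): Centre of the pallet's front right ball foot: x = -42, y = -54, z = 8 mm in the pallet's frame.
- foot_rear (a point): Centre of the pallet's rear ball foot: x = 48, y = 0, z = 8 mm in the pallet's frame.
- engraver: Bench engraver, fixed, x from -115 to 165 mm, 290 mm wide. Origin: on the table under the bed's centre; x front to rear, y left, z up; front to the robot's right, yaw 1.8 +- 0.3. Bed 170 (x) by 190 mm, top at z = 52 mm, with three steel seats: cone block front left, V-groove block front right, low flat pad rear centre. Pallet home: its frame = the engraver's, raised 56.3 mm, tab to the front.
- seat_cone (a point): Home of the centre of the pallet's left ball, in the cone: x = -42, y = 54, z = 64.3 mm in the engraver's frame. Round block 32 mm across, 12 mm high above the bed, with a 90-degree cone, mouth 22 mm; a seated ball's centre is level with the block's top.
- seat_groove (a point): Home of the centre of the pallet's right ball, in the groove: x = -42, y = -54, z = 64.3 mm in the engraver's frame. Block 32 (x) by 40 mm (y), 12 mm high above the bed, with a 90-degree V-groove along y, mouth 22 mm; a seated ball's centre is level with the block's top.
- seat_flat (a point): Home of the centre of the pallet's rear ball, on the flat pad: x = 48, y = 0, z = 64.3 mm in the engraver's frame. Pad 30 mm across, 4.3 mm high above the bed.
- bridge: Fixed bridge; frame as the engraver's. Side plates at y = +-(134 to 146), x = 5 to 45, z to 230 mm; motor on the right one to y = -180. Beam at x = 15 to 35, z above 161 mm. Mid-beam hangs the spindle: clamp block 52 mm wide, front face x = -44, underside z = 142, motor up to z = 234 mm. It stands 22 mm behind the seated pallet's pinch point, so an upright gripper strikes it; a leaning one clears.
- bit_tip (a point): Lowest point of the spindle's bit: x = -21, y = 0, z = 126 mm in the engraver's frame, so 37 mm above the highest knob of a seated pallet. The pallet goes in under it from the front.
- wreath: Bystander: loose green wreath ring lying flat, 186 mm outer diameter, 36 mm thick; origin at the centre of its underside.
- ornament_tray: Bystander: loose open plywood tray with six compartments of wooden shapes, 170 by 130 by 32 mm; origin at the centre of its underside.
- ribbon_roll: Bystander: loose ribbon roll lying flat, 72 mm across, 25 mm high; origin at the centre of its underside.
- glue_jar: Bystander: standing amber glue jar with a white lid, 60 mm across, 65 mm high; origin at the centre of its underside.

How it is judged:
By the outcome, as a careful person would: the job done as asked, in the order asked, and still so for the second after the job is handed in, with the robot touching nothing.
It also fails if it takes over 42 s, if anything falls off the work surface, if the arm or the gripper's body presses on something with over 40 N, if the wrist force passes 120 N, or if a joint passes its speed limit or range.

### The arm

A 7-joint arm with a two-finger parallel gripper is mounted at the origin on the work surface. World frame = base frame: x ahead of the robot, y to its left, z up, the work surface at z = 0. Lengths are in m, angles in rad, forces in N, time in s.
With the tool pointing down it reaches from about 0.4 to 0.85 m from the base axis. Payload 4.5 kg.
Tool frame: the origin (TCP) lies at the very end of the fingers, on their centre line; the grasp point (between the pads) lies 19 mm behind it; y points along the fingers, x is the direction in which the jaws open and shut, and the axes are right-handed (so a half turn about y gives the same grasp; the last joint's range is limited). The gripper opens to 88 mm and grips with 3 to 60 N. Pads are 18 mm wide; open, the fingers measure 123 mm over their backs; the gripper's body (75 mm by 187 mm) begins 45 mm behind the grasp point.
Start: joints at [1.289, 0.689, -0.195, 1.565, 0.157, 0.902, -0.215], TCP at [0.194, -0.594, 0.202] pointing down, gripper open.
Joint ranges: [-3.01, 3.01], [-0.46, 2.08], [-1.47, 1.51], [0.13, 2.56], [-1, 4.14], [0.04, 2.09], [-2.66, 2.66]. Speed limits (rad/s): [2.57, 2.57, 3.14, 3.14, 3.14, 3.14, 3.14].

### API

Orientations are given as a unit quaternion [x, y, z, w].
In Python, from plant import r gives the robot as it stands.
- The arm moves only by the shell command python3 -m inch 'ROWS' [OPENING] [FORCE]. ROWS is JSON, a list of rows, each a list of 6 numbers: the shift along the tool's x, y, z in mm, then the turn, a rotation vector about the tool's x, y, z in rad. In form: [[x, y, z, ax, ay, az], ...]. A call has 1 to 12 rows; each row shifts and turns the commanded pose from where the row before left it, along the tool's axes as they then stand; what a row does not reach is not made up. A row lasts 1/12 s, in which the tool goes at most 41.7 mm and 7.16 degrees, less where a joint would pass 70% of its speed; a pose out of reach is approached as far as the arm can. A call is refused whole if a number of a shift passes 41.7 or a number of a turn 0.125, either way. A call with a gripper value outside its range is refused whole. OPENING is the finger opening in mm, from 0 to 88.1, set as the call begins (- or left out, the last holds). The fingers move at their own pace and stop on an object; FORCE is the grip in N (left out, the last holds). Time passes only in rows, so rows that do not move let the fingers close. It gives the time, the measured TCP pose, the force and the opening at its end, in the units of the state.
- r.get_state(): the state, without advancing time (a new reading comes with each control period).
- r.snapshot(name): name is "scene" or "side" or "wrist"; returns a dict with "img" (384x512x3 uint8, red, green, blue), "range_z" (384x512 float32, m along the optical axis (not along the pixel's ray), 0 where there is no reading), "mtx" (3x3 intrinsics, pixels), "camera_from_world" (4x4, takes a point from world to camera coordinates); the wrist camera has in their place "tool_from_camera" (4x4, takes a point from camera to tool coordinates, whose origin is the TCP and whose axes are the tool frame's). Camera axes: x right, y down, z forward; pixel columns grow to the right and rows downward; lengths in m; the calibration is good to about 2 mm. A picture is of the moment at which its call begins: read the wrist's pose just before it.
- r.finish_job(): hands the job in, once; it reports no verdict.
The state is a dict: "clock": time; "q": joint angles; "qd": joint speeds; "joint_torque": joint torques, N m; "tool_pos": TCP position; "eef_rot": TCP orientation; "contact_force": force on the tool from outside, world axes, zero at the start; "moment": the same for the moment, N m; "opening": opening from 0.0 (shut) to 1.0 (fully open).
Only numpy, scipy, OpenCV 4.12 (cv2) and the standard library are available. Lean on these libraries where they do the work, as an engineer would, in place of code of your own. Each camera call takes 0.05 s, during which the arm holds its last target.

## Working session

There is one attempt and no reset: what is moved stays moved. The work goes in short steps, Python scripts to look and compute and a shell command to move; the robot and the scene stay as the last step left them, time stands still between calls to the robot, and variables do not carry over. Pictures are saved under pics/ and viewed, and the job is handed in when it is done.

```bash
ls; mkdir -p pics; python3 - <<'E'
from plant import r
import cv2,numpy as np
s=r.get_state();print(s)
for n in("scene","side"):
    d=r.snapshot(n);cv2.imwrite(f"pics/{n}0.png",d["img"][:,:,::-1])
    np.savez(f"{n}0.npz",**d);print(n,d["mtx"],d["camera_from_world"])
E
```

```text
pics
{'clock': 0.0, 'q': array([ 1.28880543,  0.68999249, -0.19453464,  1.56634026,  0.15730094,
        0.90252072, -0.21513635]), 'qd': array([ 1.70690219e-03,  7.30556917e-04,  2.68881053e-04, -4.50598883e-05,
        1.92999977e-04, -4.94304029e-04, -8.09102748e-04]), 'joint_torque': array([-6.83306607e-04, -5.27556145e+01, -1.26735717e+00, -1.53427845e+01,
       -5.27163979e-02,  6.42619343e-03,  1.59798583e-04]), 'tool_pos': array([ 0.19384241, -0.59343443,  0.20130633]), 'eef_rot': array([-0.57206253,  0.41570086, -0.41458228,  0.57276416]), 'contact_force': array([-0.2328548 ,  0.53420528,  0.4786333 ]), 'moment': array([-0.0608294 ,  0.02007844, -0.02529431]), 'opening': 1.0017060411433505}
scene [[388.35535681   0.         255.69604469]
 [  0.         388.35535681 187.93938171]
 [  0.           0.           1.        ]] [[ 0.84742708  0.53089449  0.00428885 -0.48881708]
 [ 0.44301071 -0.70264664 -0.55680267 -0.21998607]
 [-0.29258992  0.47374966 -0.83063373  1.52182184]
 [ 0.          0.          0.          1.        ]]
side [[467.58388087   0.         250.79434968]
 [  0.         467.58388087 187.45763643]
 [  0.           0.           1.        ]] [[ 0.62594975 -0.779773   -0.01187331 -0.3489091 ]
 [-0.42998487 -0.33238155 -0.83942571  0.34985654]
 [ 0.65061503  0.53054366 -0.54334474  1.52969263]
 [ 0.          0.          0.          1.        ]]
```

View pics/scene0.png

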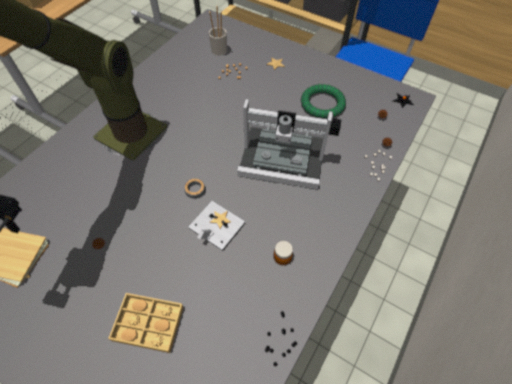

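View pics/side0.png

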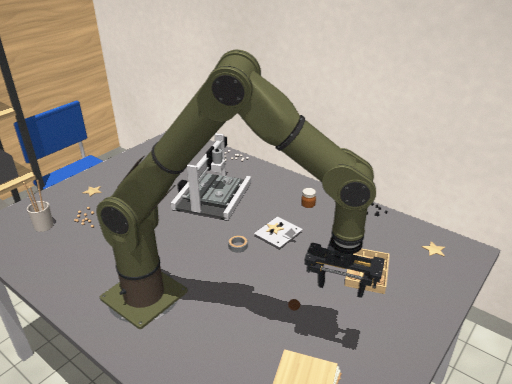

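Scene: engraver around (285,150), pallet around (217,225) with the tab at its lower-left (205,237); ribbon (195,188), jar (284,252), tray (146,322). Next I'll zoom in and use depth.

```bash
cat > h.py <<'E'
import numpy as np,cv2
from scipy.spatial.transform import Rotation as R
def cloud(d,T=None):
    z=d["range_z"];K=d["mtx"];v,u=np.mgrid[:384,:512]
    P=np.stack([(u-K[0,2])/K[0,0]*z,(v-K[1,2])/K[1,1]*z,z],-1)
    if T is None: T=np.linalg.inv(d["camera_from_world"])
    W=P@T[:3,:3].T+T[:3,3]; W[z==0]=np.nan
    return W
def proj(d,X,T=None):
    if T is None:T=d["camera_from_world"]
    c=np.asarray(X)@T[:3,:3].T+T[:3,3];p=c@d["mtx"].T;return p[...,:2]/p[...,2:]
E
python3 - <<'E'
from h import *
d=np.load("scene0.npz");W=cloud(d)
im=d["img"][:,:,::-1]
c=cv2.resize(im[80:260,170:370],None,fx=3.8,fy=3.2,interpolation=cv2.INTER_CUBIC)
c=cv2.resize(im[80:230,170:370],(800,600),interpolation=cv2.INTER_CUBIC)
cv2.imwrite("pics/z1.png",c)
c=cv2.resize(im[180:270,160:310],(800,480),interpolation=cv2.INTER_CUBIC)
cv2.imwrite("pics/z2.png",c)
for u,v in[(217,225),(205,237),(285,122),(245,177),(318,182),(195,188),(284,252),(146,322),(322,100),(350,250)]:
    print(u,v,W[v,u])
s=np.load("side0.npz");Ws=cloud(s)
c=cv2.resize(s["img"][120:270,160:360,::-1],(800,600),interpolation=cv2.INTER_CUBIC)
cv2.imwrite("pics/z3.png",c)
# pallet plate pts
for n,w in(("scene",W),("side",Ws)):
    m=(w[...,2]>.012)&(w[...,2]<.021)&(abs(w[...,0]-W[225,217,0])<.12)&(abs(w[...,1]-W[225,217,1])<.12)
    p=w[m][:,:2].astype(np.float32);print(n,m.sum(),cv2.minAreaRect(p),w[m][:,2].mean())
    print(n,"table z",np.nanmedian(w[...,2][abs(w[...,2])<.01]))
E
```

```text
217 225 [ 0.53057869 -0.16538162  0.01745509]
205 237 [ 0.52701594 -0.22516208  0.02744596]
285 122 [0.57987274 0.16965333 0.23061062]
245 177 [0.49733128 0.05425864 0.00293852]
318 182 [0.73772678 0.1482482  0.04164293]
195 188 [ 0.37183315 -0.07812054 -0.00104846]
284 252 [ 0.77290239 -0.15335562  0.06772531]
146 322 [ 0.54441963 -0.52760438  0.02908261]
322 100 [ 0.55129286  0.566378   -0.00655877]
350 250 [ 0.93700209 -0.00483848 -0.00117775]
scene 1110 ((0.5006430149078369, -0.1571684628725052), (0.1314677745103836, 0.1935458481311798), 83.97723388671875) 0.01727917613377883
scene table z 0.00046784729628990274
side 551 ((0.5227726697921753, -0.15984360873699188), (0.12796445190906525, 0.14628642797470093), 86.58917999267578) 0.016575035724771942
side table z -0.0004103717760588488
```

View pics/z1.png

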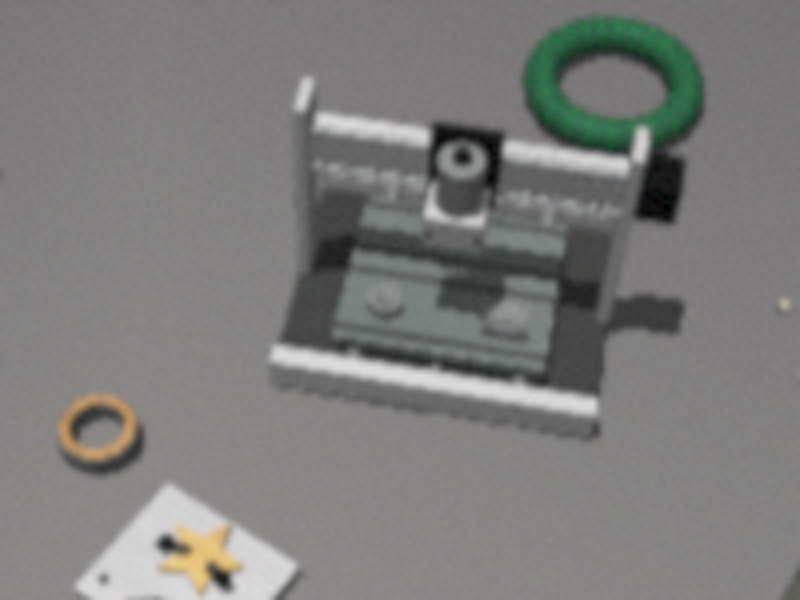

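View pics/z3.png

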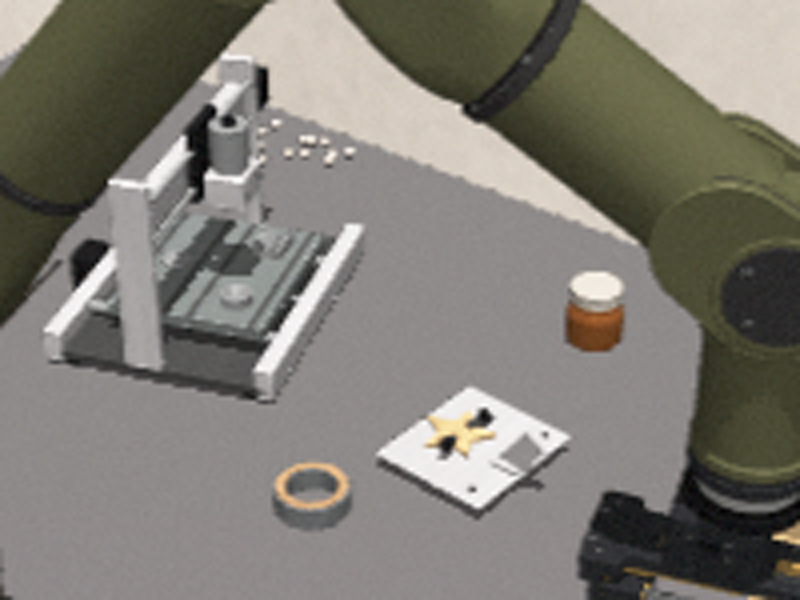

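```bash
cat >> h.py <<'E'
def ray(d,uv,z,T=None):
    if T is None:T=np.linalg.inv(d["camera_from_world"])
    uv=np.atleast_2d(uv).astype(float);K=d["mtx"]
    v=np.c_[(uv[:,0]-K[0,2])/K[0,0],(uv[:,1]-K[1,2])/K[1,1],np.ones(len(uv))]@T[:3,:3].T
    o=T[:3,3];return o+v*((z-o[2])/v[:,2])[:,None]
E
python3 - <<'E'
from h import *
for n in("scene","side"):
    d=np.load(n+"0.npz");W=cloud(d);im=d["img"].astype(int)
    near=(abs(W[...,0]-.52)<.11)&(abs(W[...,1]+.16)<.11)&(W[...,2]>.008)&(W[...,2]<.026)
    m=near&(im.min(-1)>150)
    v,u=np.nonzero(m);p=ray(d,np.c_[u,v],.017)
    r=cv2.minAreaRect(p[:,:2].astype(np.float32));print(n,m.sum(),r,cv2.boxPoints(r).round(4).tolist())
    m=(abs(W[...,0]-.52)<.12)&(abs(W[...,1]+.18)<.13)&(W[...,2]>.040)&(W[...,2]<.1)
    print("tab",W[m].round(4).tolist())
    # engraver
    m=(W[...,2]>.220)&(W[...,2]<.24)&(W[...,1]>.0)&(abs(W[...,0]-.6)<.25)
    p=W[m]; 
    b=(abs(W[...,2]-.052)<.003)&(W[...,1]>0)&(W[...,1]<.35)&(W[...,0]>.4)&(W[...,0]<.85)
    r=cv2.minAreaRect(W[b][:,:2].astype(np.float32));print("bed",b.sum(),r)
    r=cv2.minAreaRect(p[:,:2].astype(np.float32));print("top",len(p),r,cv2.boxPoints(r).round(3).tolist())
    b=(abs(W[...,2]-.064)<.003)&(W[...,1]>0)&(W[...,1]<.35)&(W[...,0]>.4)&(W[...,0]<.85)
    q=W[b];l,lab=None,None
    print("blocks",len(q),q.round(3)[:, :2].tolist()[:60])
E
```

```text
scene 1131 ((0.5245580077171326, -0.16140693426132202), (0.12398428469896317, 0.14081889390945435), 87.04509735107422) [[0.45100000500679016, -0.21969999372959137], [0.59170001745224, -0.22689999639987946], [0.5981000065803528, -0.1031000018119812], [0.45739999413490295, -0.09589999914169312]]
tab [[0.4998, -0.147, 0.0407], [0.516, -0.2157, 0.0555], [0.5163, -0.212, 0.0499], [0.5168, -0.2082, 0.0443], [0.5144, -0.2274, 0.0661], [0.5185, -0.2271, 0.0697], [0.5203, -0.2247, 0.0676], [0.5212, -0.2214, 0.0633], [0.5216, -0.2177, 0.0578], [0.5207, -0.2128, 0.0488], [0.5219, -0.2097, 0.0451], [0.5163, -0.23, 0.0655], [0.5203, -0.2296, 0.069], [0.5237, -0.2287, 0.0709], [0.5243, -0.2252, 0.0659], [0.5268, -0.2234, 0.0655], [0.5268, -0.2193, 0.0588], [0.5257, -0.2142, 0.0494], [0.5263, -0.2106, 0.0442], [0.5154, -0.2342, 0.0648], [0.5177, -0.2323, 0.064], [0.5193, -0.2297, 0.0615], [0.5242, -0.2301, 0.0671], [0.5259, -0.2276, 0.0648], [0.5273, -0.2248, 0.0615], [0.525, -0.2186, 0.049], [0.5274, -0.2167, 0.0485], [0.517, -0.2366, 0.0635], [0.5211, -0.2362, 0.0672], [0.5238, -0.2347, 0.0675], 
[... 4464 characters left out ...]
0.173], [0.614, 0.191], [0.632, 0.167], [0.608, 0.192], [0.61, 0.187], [0.624, 0.166], [0.612, 0.167], [0.616, 0.164], [0.619, 0.162], [0.53, 0.16], [0.535, 0.159], [0.539, 0.158], [0.539, 0.153], [0.539, 0.147], [0.527, 0.158], [0.525, 0.151], [0.538, 0.14], [0.518, 0.155], [0.522, 0.154], [0.523, 0.149], [0.532, 0.14], [0.533, 0.136], [0.536, 0.133], [0.509, 0.147], [0.514, 0.147], [0.517, 0.138], [0.52, 0.135], [0.524, 0.133], [0.511, 0.144], [0.511, 0.138], [0.506, 0.139], [0.412, 0.193], [0.414, 0.19], [0.416, 0.186], [0.421, 0.185], [0.421, 0.18], [0.412, 0.182], [0.417, 0.182], [0.418, 0.178], [0.42, 0.173], [0.425, 0.173], [0.41, 0.181], [0.415, 0.169], [0.423, 0.165], [0.423, 0.16]]
```

```bash
cat >> h.py <<'E'
def frame(yaw,p):
    T=np.eye(4);T[:3,:3]=R.from_euler('z',yaw).as_matrix();T[:3,3]=p;return T
def tooltarget(F,g,lean=35,sgn=1,back=0.0):
    """tool pose so that grasp point is at g(pallet frame), leaning; back=retract along approach m"""
    l=np.radians(lean);a=np.array([np.sin(l),0,-np.cos(l)]);x=np.array([0,sgn,0.]);z=np.cross(x,a)
    M=np.stack([x,a,z],1);T=np.eye(4);T[:3,:3]=F[:3,:3]@M
    T[:3,3]=F[:3,:3]@(np.asarray(g)+a*(.019-back))+F[:3,3];return T
def cur(r):
    s=r.get_state();T=np.eye(4);T[:3,:3]=R.from_quat(s["eef_rot"]).as_matrix();T[:3,3]=s["tool_pos"];return T,s
def rel(T,G):
    D=np.linalg.inv(T)@G;return (D[:3,3]*1000).round(1),R.from_matrix(D[:3,:3]).as_rotvec().round(4)
G=[-.0656,0,.0465]
E
python3 - <<'E'
from h import *
from plant import r
T,s=cur(r);print(T.round(3))
d=r.snapshot("wrist");print(d["tool_from_camera"].round(3),d["mtx"]);cv2.imwrite("pics/w0.png",d["img"][:,:,::-1])
P=frame(1.519,[.5227,-.1611,0])
for sg in(1,-1):
    for b in(0,.06,.15):
        g=tooltarget(P,G,35,sg,b);print(sg,b,g[:3,3].round(4),rel(T,g))
E
```

```text
[[ 0.311 -0.001  0.951  0.194]
 [-0.951  0.001  0.311 -0.594]
 [-0.002 -1.    -0.     0.201]
 [ 0.     0.     0.     1.   ]]
[[ 1.    -0.001  0.001 -0.   ]
 [-0.001 -0.282  0.959 -0.182]
 [-0.001 -0.959 -0.282  0.073]
 [ 0.     0.     0.     1.   ]] [[319.16285635   0.         257.62211867]
 [  0.         319.16285635 195.03871285]
 [  0.           0.           1.        ]]
1 0 [ 0.5199 -0.2157  0.0309] (array([-257.6,  170.8,  427.3]), array([-0.403 ,  1.8693,  0.5884]))
1 0.06 [ 0.5181 -0.2501  0.0801] (array([-225.6,  121.6,  414.9]), array([-0.403 ,  1.8693,  0.5884]))
1 0.15 [ 0.5154 -0.3016  0.1538] (array([-177.5,   47.8,  396.3]), array([-0.403 ,  1.8693,  0.5884]))
-1 0 [ 0.5199 -0.2157  0.0309] (array([-257.6,  170.8,  427.3]), array([ 0.5336, -1.1641,  0.3655]))
-1 0.06 [ 0.5181 -0.2501  0.0801] (array([-225.6,  121.6,  414.9]), array([ 0.5336, -1.1641,  0.3655]))
-1 0.15 [ 0.5154 -0.3016  0.1538] (array([-177.5,   47.8,  396.3]), array([ 0.5336, -1.1641,  0.3655]))
```

View pics/w0.png

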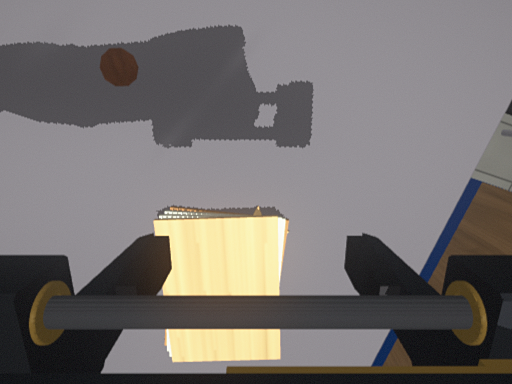

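The wrist view shows only the stacked planks (220,290), the fingers and the arm's shadow, so no pallet yet. The camera sits on the tool's +z side. I'll use the sgn −1 grasp and go to a standoff view first.

```bash
cat >> h.py <<'E'
import json
def rows(T,Gt,n):
    """straight-line rows with constant-rate turn, for reading off"""
    w=R.from_matrix(T[:3,:3].T@Gt[:3,:3]).as_rotvec();out=[]
    dp=(Gt[:3,3]-T[:3,3])/n*1000
    for i in range(n):
        M=T[:3,:3]@R.from_rotvec(w*i/n).as_matrix()
        out.append([*(M.T@dp).round(0).astype(int).tolist(),*(w/n).round(3).tolist()])
    return json.dumps(out)
E
python3 - <<'E'
from h import *
from plant import r
T,s=cur(r)
P=frame(1.519,[.5227,-.1611,0])
g=tooltarget(P,G,35,-1,.17);print(g[:3,3],rows(T,g,12))
E
```

```text
[ 0.5148196  -0.31310591  0.17019196] [[-14, 3, 33, 0.044, -0.097, 0.03], [-11, 4, 34, 0.044, -0.097, 0.03], [-7, 6, 34, 0.044, -0.097, 0.03], [-4, 8, 35, 0.044, -0.097, 0.03], [0, 10, 34, 0.044, -0.097, 0.03], [4, 11, 34, 0.044, -0.097, 0.03], [7, 12, 33, 0.044, -0.097, 0.03], [11, 13, 31, 0.044, -0.097, 0.03], [14, 14, 29, 0.044, -0.097, 0.03], [17, 15, 27, 0.044, -0.097, 0.03], [20, 16, 25, 0.044, -0.097, 0.03], [23, 16, 22, 0.044, -0.097, 0.03]]
```

```bash
python3 -m inch '[[-14,3,33,0.044,-0.097,0.03],[-11,4,34,0.044,-0.097,0.03],[-7,6,34,0.044,-0.097,0.03],[-4,8,35,0.044,-0.097,0.03],[0,10,34,0.044,-0.097,0.03],[4,11,34,0.044,-0.097,0.03],[7,12,33,0.044,-0.097,0.03],[11,13,31,0.044,-0.097,0.03],[14,14,29,0.044,-0.097,0.03],[17,15,27,0.044,-0.097,0.03],[20,16,25,0.044,-0.097,0.03],[23,16,22,0.044,-0.097,0.03]]' 60
python3 -m inch '[[0,0,0,0,0,0],[0,0,0,0,0,0],[0,0,0,0,0,0]]'
python3 - <<'E'
from h import *
from plant import r
T,s=cur(r);print(T.round(3),s["q"].round(3))
P=frame(1.519,[.5227,-.1611,0])
print(rel(T,tooltarget(P,G,35,-1,.17)))
d=r.snapshot("wrist");np.savez("w1.npz",T=T,**d)
C=T@d["tool_from_camera"];V=np.linalg.inv(C)
im=d["img"][:,:,::-1].copy();cv2.imwrite("pics/w1raw.png",im)
def pt(F,X,col):
    X=np.atleast_2d(X)@F[:3,:3].T+F[:3,3]
    for u,v in proj(d,X,V): 
        if abs(u)<2000 and abs(v)<2000: cv2.circle(im,(int(round(u)),int(round(v))),2,col,-1)
pt(P,[[-.062,.07,.017],[-.062,-.07,.017],[.062,.07,.017],[.062,-.07,.017]],(0,0,255))
pt(P,[G],(0,255,0))
E_=frame(1.933,[.562,.2008,0]);pt(E_,[[-.042,.054,.064],[-.042,-.054,.064],[.048,0,.0563]],(255,0,0))
cv2.imwrite("pics/w1.png",cv2.resize(im,None,fx=1.5,fy=1.5))
E
```

```text
clock: 1.15
tool_pos: [0.5152, -0.3127, 0.1702]
eef_rot: [-0.465, 0.011, -0.023, 0.885]
contact_force: [0.6, -0.6, 0.3]
opening: 0.677
clock: 1.4
tool_pos: [0.5142, -0.3136, 0.1701]
eef_rot: [-0.466, 0.013, -0.024, 0.884]
contact_force: [-0.8, -0.2, 0.2]
opening: 0.682
[[ 0.999  0.031  0.044  0.514]
 [-0.054  0.565  0.823 -0.314]
 [ 0.    -0.825  0.566  0.17 ]
 [ 0.     0.     0.     1.   ]] [ 1.054  1.014 -0.727  1.292  0.072  1.28   0.435]
(array([0.6, 0.2, 0.5]), array([ 0.0096, -0.0018,  0.0013]))
```

View pics/w1.png

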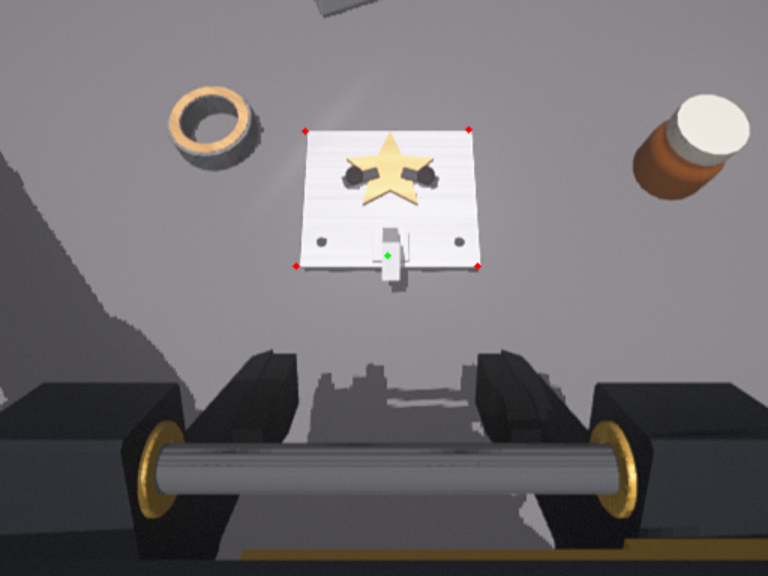

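The wrist view shows the pallet at (390,198), with the model corners landing within about 3 px and the tab at (391,258). I'll refine with a mask fit and then close in.

```bash
cat >> h.py <<'E'
from scipy.optimize import least_squares
def fitpal(d,C,z=.017,guess=(.5227,-.1611)):
    im=d["img"].astype(int);W=cloud(d,C)
    m=(im.min(-1)>140)&(abs(W[...,0]-guess[0])<.1)&(abs(W[...,1]-guess[1])<.1)&(W[...,2]>z-.012)&(W[...,2]<z+.008)
    k=cv2.morphologyEx(m.astype(np.uint8),cv2.MORPH_OPEN,np.ones((3,3)))
    cs,_=cv2.findContours(k,cv2.RETR_EXTERNAL,cv2.CHAIN_APPROX_NONE);c=max(cs,key=cv2.contourArea)
    p=ray(d,c[:,0],z,C)[:,:2].astype(np.float32);return cv2.minAreaRect(p),k
E
python3 - <<'E'
from h import *
f=np.load("w1.npz");d=f;C=f["T"]@f["tool_from_camera"]
W=cloud(d,C)
print(fitpal(d,C)[0]);b=fitpal(d,C)[0]
m=(W[...,2]>.035)&(W[...,2]<.08)&(abs(W[...,0]-.52)<.05)&(abs(W[...,1]+.22)<.05)
t=W[m];print(len(t),np.sort(t[:,0])[[2,len(t)//2,-3]],t.mean(0))
print("table",np.nanmedian(W[...,2][(abs(W[...,2])<.02)]), "plate",np.nanmedian(W[120:160,215:300,2]))
E
```

```text
((0.5251815319061279, -0.16230589151382446), (0.12149374932050705, 0.1393643617630005), 86.90526580810547)
370 [0.5154632  0.52159112 0.52797147] [ 0.52159414 -0.23200009  0.05908429]
table -0.0003632447472258493 plate 0.016663165940821012
```

```bash
python3 - <<'E'
from h import *
from plant import r
T,s=cur(r)
P=frame(1.5175,[.525,-.1618,0])
for b in(.05,0):
    print(rel(T,tooltarget(P,G,35,-1,b)))
E
```

```text
(array([  2.9, 120.6,   1.7]), array([ 0.0104, -0.0015,  0.0012]))
(array([  2.8, 170.6,   2.3]), array([ 0.0104, -0.0015,  0.0012]))
```

```bash
python3 -m inch '[[1,24,0.5,0.005,-0.001,0.001],[1,24,0.5,0.005,0,0],[1,24,0.5,0,0,0],[0,24,0,0,0,0],[0,24,0,0,0,0],[0,15,0,0,0,0],[0,10,0,0,0,0],[0,0,0,0,0,0],[0,0,0,0,0,0]]' 40
python3 - <<'E'
from h import *
from plant import r
T,s=cur(r);print(s["contact_force"])
P=frame(1.5175,[.525,-.1618,0])
print(rel(T,tooltarget(P,G,35,-1,0)))
d=r.snapshot("wrist");cv2.imwrite("pics/w2.png",d["img"][:,:,::-1]);np.savez("w2.npz",T=T,**d)
E
```

```text
clock: 2.2
tool_pos: [0.5221, -0.2303, 0.0531]
eef_rot: [-0.462, 0.012, -0.024, 0.887]
contact_force: [0.1, -0.1, 0.0]
opening: 0.456
[ 0.13868213 -0.0912903   0.02325285]
(array([-0.8, 26.1, -1.4]), array([-0.0001,  0.0007,  0.0011]))
```

View pics/w2.png

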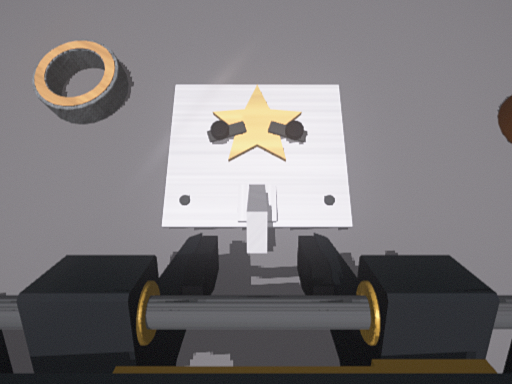

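The tab (258,220) is centred between the fingers (mid 259). Advancing the last 26 mm.

```bash
python3 -m inch '[[-0.4,10,-0.6,0,0,0],[0,10,-0.6,0,0,0],[0,6,0,0,0,0],[0,0,0,0,0,0],[0,0,0,0,0,0]]' 30
python3 -m inch '[[0,0,0,0,0,0],[0,0,0,0,0,0],[0,0,0,0,0,0],[0,0,0,0,0,0],[0,0,0,0,0,0],[0,0,0,0,0,0]]' 0 60
python3 - <<'E'
from h import *
from plant import r
T,s=cur(r);print(s["contact_force"],s["opening"]*88.1)
P=frame(1.5175,[.525,-.1618,0])
print(rel(T,tooltarget(P,G,35,-1,0)))
d=r.snapshot("wrist");cv2.imwrite("pics/w3.png",d["img"][:,:,::-1]);np.savez("w3.npz",T=T,**d)
C=T@d["tool_from_camera"];print(fitpal(d,C,.017,(.524,-.162))[0])
E
```

```text
clock: 2.67
tool_pos: [0.5225, -0.2145, 0.0305]
eef_rot: [-0.461, 0.011, -0.023, 0.887]
contact_force: [-0.7, 0.0, 0.3]
opening: 0.339
clock: 3.17
tool_pos: [0.5228, -0.2154, 0.031]
eef_rot: [-0.461, 0.011, -0.023, 0.887]
contact_force: [0.4, -0.1, 2.2]
opening: 0.006
[ 0.4399623  -0.05285469  2.21119706] 0.5647404260766375
(array([-0.7, -0.6, -0.9]), array([-0.0009,  0.002 ,  0.0005]))
((0.5261175036430359, -0.1601954698562622), (0.12317607551813126, 0.13899201154708862), 88.28187561035156)
```

View pics/w3.png

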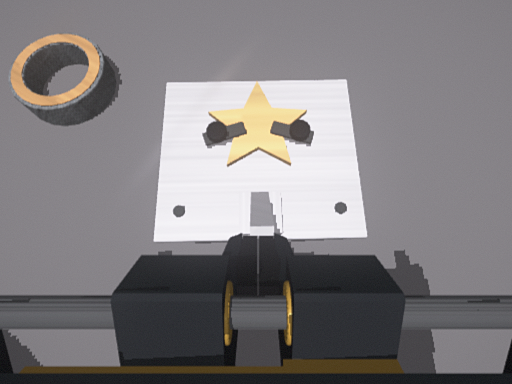

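```bash
python3 - <<'E'
from h import *
f=np.load("w3.npz");Wt=cloud(f,f["tool_from_camera"])*1000
for v in range(185,300,6):
    print(v,[tuple(Wt[v,u].round(0).astype(int)) if np.isfinite(Wt[v,u,0]) else None for u in(240,250,258,263,270,280)])
cv2.imwrite("pics/w3z.png",cv2.resize(f["img"][170:310,160:360,::-1],(800,560),interpolation=cv2.INTER_CUBIC))
from plant import r
print(r.get_state()["opening"],r.get_state()["clock"])
E
```

```text
185 [(np.int64(-12), np.int64(31), np.int64(17)), (np.int64(-5), np.int64(29), np.int64(18)), (np.int64(0), np.int64(31), np.int64(17)), (np.int64(4), np.int64(31), np.int64(17)), (np.int64(9), np.int64(30), np.int64(18)), (np.int64(16), np.int64(31), np.int64(17))]
191 [(np.int64(-12), np.int64(26), np.int64(14)), (np.int64(-5), np.int64(28), np.int64(14)), (np.int64(0), np.int64(27), np.int64(14)), (np.int64(4), np.int64(28), np.int64(14)), (np.int64(9), np.int64(28), np.int64(14)), (np.int64(15), np.int64(28), np.int64(14))]
197 [(np.int64(-12), np.int64(21), np.int64(12)), (np.int64(-5), np.int64(20), np.int64(12)), (np.int64(0), np.int64(15), np.int64(14)), (np.int64(3), np.int64(14), np.int64(14)), (np.int64(8), np.int64(19), np.int64(12)), (np.int64(15), np.int64(20), np.int64(12))]
203 [(np.int64(-12), np.int64(17), np.int64(9)), (np.int64(-5), np.int64(1), np.int64(14)), (np.int64(0), np.int64(3), np.int64(13)), (np.int64(3), np.int64(2), np.int64(14)), (np.int64(8), np.int64(18), np.int64(8)), (np.int64(15), np.int64(17), np.int64(9))]
209 [(np.int64(-12), np.int64(15), np.
[... 3582 characters left out ...]
p.int64(2), np.int64(-83), np.int64(10)), (np.int64(4), np.int64(-81), np.int64(9)), (np.int64(8), np.int64(-84), np.int64(10))]
293 [(np.int64(-7), np.int64(-81), np.int64(6)), (np.int64(-3), np.int64(-82), np.int64(6)), (np.int64(0), np.int64(3), np.int64(-50)), (np.int64(2), np.int64(-81), np.int64(6)), (np.int64(4), np.int64(-81), np.int64(6)), (np.int64(7), np.int64(-88), np.int64(10))]
299 [(np.int64(-5), np.int64(-114), np.int64(26)), (np.int64(-2), np.int64(-115), np.int64(27)), (np.int64(0), np.int64(-116), np.int64(27)), (np.int64(1), np.int64(-114), np.int64(26)), (np.int64(3), np.int64(-115), np.int64(27)), (np.int64(5), np.int64(-114), np.int64(26))]
0.0024993303396798564 3.2167
```

View pics/w3z.png

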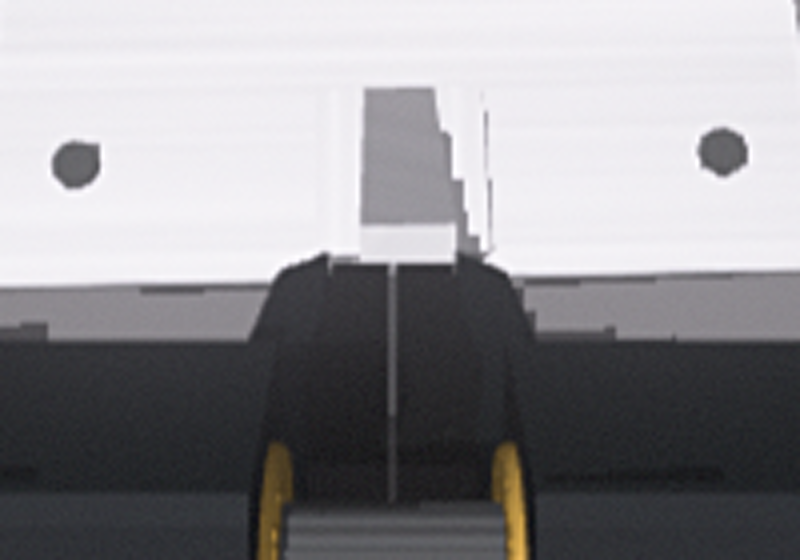

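```bash
python3 - <<'E'
from h import *
from plant import r
for n in("w1","w2","w3"):
    f=np.load(n+".npz");Wt=cloud(f,f["tool_from_camera"])*1000;im=f["img"]
    m=(abs(Wt[...,2])<16)&(Wt[...,1]>-100)&(Wt[...,1]<10)&(abs(Wt[...,0])<70)&(im.max(-1)<80)
    for lo,hi in((-70,0),(0,70)):
        q=Wt[m&(Wt[...,0]>lo)&(Wt[...,0]<hi)];q=q[np.argsort(-q[:,1])]
        print(n,len(q),q[:12].round(0).tolist())
E
```

```text
w1 3694 [[-34.0, -35.0, 8.0], [-32.0, -36.0, 8.0], [-31.0, -36.0, 8.0], [-30.0, -36.0, 7.0], [-30.0, -36.0, -2.0], [-35.0, -36.0, 9.0], [-35.0, -36.0, 9.0], [-37.0, -36.0, 9.0], [-32.0, -36.0, 9.0], [-34.0, -36.0, 8.0], [-36.0, -36.0, 9.0], [-30.0, -37.0, -3.0]]
w1 3653 [[33.0, -35.0, 8.0], [31.0, -36.0, 9.0], [32.0, -36.0, 9.0], [30.0, -36.0, -3.0], [37.0, -36.0, 9.0], [31.0, -36.0, 9.0], [36.0, -37.0, 9.0], [35.0, -37.0, 9.0], [34.0, -37.0, 9.0], [34.0, -37.0, 9.0], [38.0, -37.0, 10.0], [30.0, -37.0, -1.0]]
w2 3175 [[-23.0, -35.0, 8.0], [-20.0, -36.0, -4.0], [-25.0, -36.0, 9.0], [-22.0, -36.0, 9.0], [-21.0, -36.0, 9.0], [-20.0, -36.0, -6.0], [-26.0, -36.0, 9.0], [-20.0, -36.0, -3.0], [-26.0, -36.0, 9.0], [-27.0, -37.0, 9.0], [-25.0, -37.0, 9.0], [-27.0, -37.0, 8.0]]
w2 3161 [[25.0, -36.0, 8.0], [27.0, -36.0, 9.0], [22.0, -36.0, 9.0], [24.0, -36.0, 9.0], [22.0, -36.0, 9.0], [26.0, -36.0, 9.0], [22.0, -36.0, 9.0], [25.0, -36.0, 9.0], [28.0, -37.0, 10.0], [26.0, -37.0, 9.0], [23.0, -37.0, 8.0], [21.0, -37.0, 9.0]]
w3 1764 [[-7.0, -36.0, 8.0], [-6.0, -36.0, 8.0], [-1.0, -36.0, 9.0], [-5.0, -36.0, 9.0], [-6.0, -36.0, 9.0], [-4.0, -36.0, 9.0], [-1.0, -37.0, 8.0], [-2.0, -37.0, 9.0], [-4.0, -37.0, 9.0], [-3.0, -37.0, 9.0], [-8.0, -37.0, 10.0], [-7.0, -37.0, 9.0]]
w3 1762 [[13.0, 9.0, -10.0], [6.0, -35.0, 8.0], [4.0, -36.0, 8.0], [2.0, -36.0, 9.0], [3.0, -36.0, 9.0], [7.0, -36.0, 9.0], [3.0, -36.0, 9.0], [7.0, -37.0, 9.0], [5.0, -37.0, 9.0], [1.0, -37.0, 9.0], [5.0, -37.0, 9.0], [2.0, -37.0, 9.0]]
```

The grip missed. In tool coordinates the fingertips measure at y ≈ −36 mm, not 0, so the fingers closed just short of the tab's end (y ≈ −37). I'll check that with the fixed cameras.

```bash
python3 - <<'E'
from h import *
from plant import r
T,s=cur(r)
d=r.snapshot("side");np.savez("side1.npz",**d)
im=d["img"][:,:,::-1].copy();sc=4
for y,c in((0,(0,0,255)),(-.036,(0,255,0)),(-.1,(255,0,0))):
    u,v=proj(d,T[:3,:3]@[0,y,0]+T[:3,3]);print(u,v)
u0,v0=int(u)-100,int(v)-75
z=cv2.resize(im[v0:v0+150,u0:u0+200],(800,600),interpolation=cv2.INTER_CUBIC)
for y,c in((0,(0,0,255)),(-.036,(0,255,0)),(-.1,(255,0,0))):
    u,v=proj(d,T[:3,:3]@[0,y,0]+T[:3,3]);cv2.circle(z,(int((u-u0)*4),int((v-v0)*4)),4,c,-1)
cv2.imwrite("pics/s1.png",z)
E
```

```text
290.02643053021967 233.33357575975765
294.77395748992024 229.32313693859595
303.60471794872336 221.86341635881058
```

View pics/s1.png

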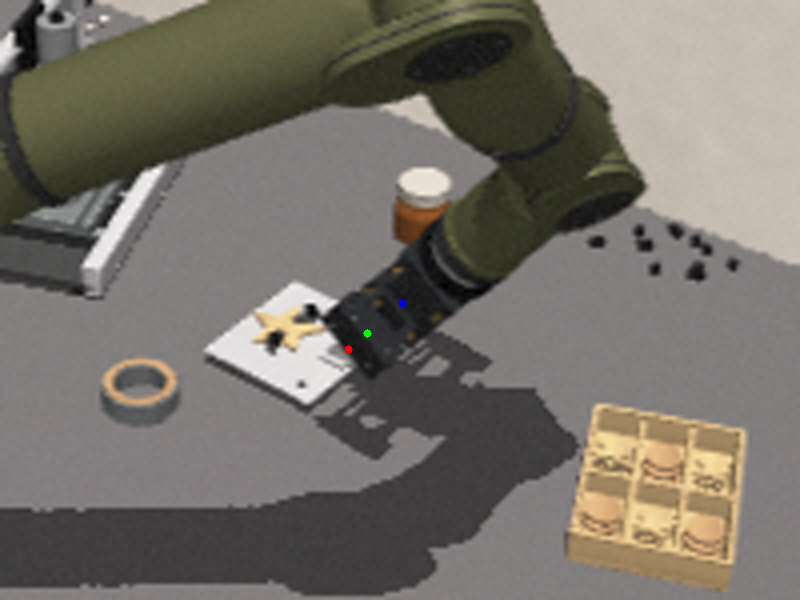

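Fingers clearly end at −36 mm: beside the tab, at |x| = 11 mm, only the plate is visible. I'll treat the true tip as 36 mm short of the reported TCP, reopen and advance 36 mm in steps while watching the force.

```bash
python3 -m inch '[[0,0,0,0,0,0],[0,0,0,0,0,0],[0,0,0,0,0,0],[0,0,0,0,0,0]]' 40
python3 -m inch '[[0,9,0,0,0,0],[0,9,0,0,0,0],[0,0,0,0,0,0]]'
python3 - <<'E'
from h import *
from plant import r
T,s=cur(r);print(s["contact_force"],s["opening"])
P=frame(1.5175,[.525,-.1618,0]);print(rel(T,tooltarget(P,G,35,-1,-.036)))
d=r.snapshot("wrist");cv2.imwrite("pics/w4.png",d["img"][:,:,::-1]);np.savez("w4.npz",T=T,**d)
E
```

```text
clock: 3.6
tool_pos: [0.5225, -0.2149, 0.0307]
eef_rot: [-0.461, 0.011, -0.023, 0.887]
contact_force: [0.3, -0.5, 0.0]
opening: 0.284
clock: 3.85
tool_pos: [0.5218, -0.2024, 0.0145]
eef_rot: [-0.46, 0.012, -0.021, 0.888]
contact_force: [0.1, -0.3, -0.4]
opening: 0.449
[ 0.13315619 -0.33985611 -0.38984013] 0.44901784485918445
(array([ 1.1, 14.5, -2.1]), array([-0.0037,  0.0024, -0.0038]))
```

View pics/w4.png

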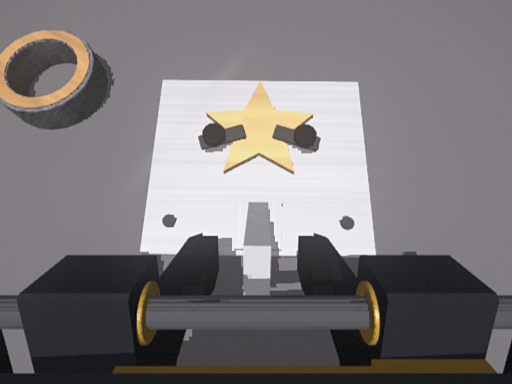

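The tab (258,240) now sits between the fingers. Advancing the remaining ~15 mm and closing.

```bash
python3 -m inch '[[0.3,6,-0.7,0,0,0],[0,6,-0.7,0,0,0],[0,3,0,0,0,0],[0,0,0,0,0,0],[0,0,0,0,0,0]]'
python3 -m inch '[[0,0,0,0,0,0],[0,0,0,0,0,0],[0,0,0,0,0,0],[0,0,0,0,0,0],[0,0,0,0,0,0],[0,0,0,0,0,0]]' 0 60
python3 - <<'E'
from h import *
from plant import r
T,s=cur(r);print(s["contact_force"],s["opening"]*88.1)
P=frame(1.5175,[.525,-.1618,0]);print(rel(T,tooltarget(P,G,35,-1,-.036)))
d=r.snapshot("wrist");cv2.imwrite("pics/w5.png",d["img"][:,:,::-1]);np.savez("w5.npz",T=T,**d)
E
```

```text
clock: 4.32
tool_pos: [0.5239, -0.1971, 0.0029]
eef_rot: [-0.461, 0.011, -0.023, 0.887]
contact_force: [0.2, -0.2, -0.3]
opening: 0.456
clock: 4.82
tool_pos: [0.5239, -0.1974, 0.0031]
eef_rot: [-0.461, 0.011, -0.023, 0.887]
contact_force: [-0.5, -0.3, 0.1]
opening: 0.131
[-0.51284116 -0.34982751  0.11541242] 11.57465762315309
(array([-0.8,  2.3,  0.4]), array([-0.0011,  0.002 ,  0.0001]))
```

View pics/w5.png

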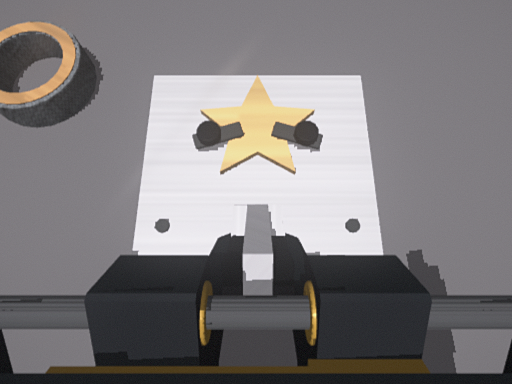

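Gripped: opening is 11.6 mm, against a 12 mm tab. Before lifting, I'll refine the engraver pose with a depth fit from both fixed cameras.

```bash
cat > fit.py <<'E'
from h import *
B=np.array([ # xmin xmax ymin ymax zmin zmax
[5,45,134,146,0,230],[5,45,-146,-134,0,230],[-85,85,-95,95,30,52],[-58,-26,-74,-34,52,64],
[15,35,-134,134,161,225],[-44,15,-26,26,142,175]])/1000.
def sdf(p):
    c=(B[:,0::2]+B[:,1::2])/2;h=(B[:,1::2]-B[:,0::2])/2
    q=abs(p[:,None]-c)-h
    s=np.linalg.norm(np.maximum(q,0),axis=2)+np.minimum(q.max(2),0)
    q=np.c_[np.hypot(p[:,0]+.042,p[:,1]-.054)-.016,abs(p[:,2]-.058)-.006]
    cy=np.linalg.norm(np.maximum(q,0),axis=1)+np.minimum(q.max(1),0)
    return np.minimum(s.min(1),cy)
def pts(n):
    d=np.load(n);W=cloud(d);p=W.reshape(-1,3)
    T=np.linalg.inv(frame(1.933,[.562,.2008,0]));q=p@T[:3,:3].T+T[:3,3]
    m=(abs(q[:,1])<.155)&(q[:,0]>-.1)&(q[:,0]<.1)&(q[:,2]>.046)&(q[:,2]<.225);return p[m]
def fit(p,x0=(1.933,.562,.2008,0)):
    def f(x):
        T=np.linalg.inv(frame(x[0],[x[1],x[2],x[3]]));return sdf(p@T[:3,:3].T+T[:3,3])
    return least_squares(f,x0,loss="soft_l1",f_scale=.002,x_scale=[.01,.002,.002,.002])
E
python3 - <<'E'
from fit import *
a=pts("scene0.npz");b=pts("side0.npz")
for p in(a,b,np.r_[a,b]):
    s=fit(p);r=s.fun;print(len(p),s.x.round(4),np.median(abs(r)))
E
```

```text
3395 [1.9301e+00 5.6580e-01 2.0050e-01 8.0000e-04] 0.0020632014032281286
1936 [1.9174e+00 5.6480e-01 1.9880e-01 4.0000e-04] 0.002563082321539229
5331 [1.9293e+00 5.6510e-01 2.0010e-01 7.0000e-04] 0.0022748111563163607
```

```bash
python3 - <<'E'
from h import *
E=frame(1.929,[.565,.2002,0])
def poly(z,d,X,c,s,u0,v0):
    X=np.array(X)@E[:3,:3].T+E[:3,3];p=(proj(d,X)-[u0-.5,v0-.5])*s
    cv2.polylines(z,[p.round().astype(np.int32)],True,c,1)
for n,(u0,v0) in(("scene",(230,90)),("side",(165,130))):
    d=np.load(n+"0.npz");s=7
    z=cv2.resize(d["img"][v0:v0+85,u0:u0+114,::-1],None,fx=s,fy=s,interpolation=cv2.INTER_CUBIC)
    t=np.linspace(0,6.28,30);o=np.ones(30)
    for r_ in(.016,.011):poly(z,d,np.c_[-.042+r_*np.cos(t),.054+r_*np.sin(t),.064*o],(0,0,255),s,u0,v0)
    poly(z,d,[[-.058,-.074,.064],[-.026,-.074,.064],[-.026,-.034,.064],[-.058,-.034,.064]],(0,0,255),s,u0,v0)
    poly(z,d,[[-.085,-.095,.052],[.085,-.095,.052],[.085,.095,.052],[-.085,.095,.052]],(0,255,0),s,u0,v0)
    for y in(-.14,.14):poly(z,d,[[.005,y-.006,.23],[.045,y-.006,.23],[.045,y+.006,.23],[.005,y+.006,.23]],(255,0,0),s,u0,v0)
    poly(z,d,[[-.044,-.026,.142],[-.044,.026,.142],[-.044,.026,.175],[-.044,-.026,.175]],(255,0,255),s,u0,v0)
    cv2.imwrite(f"pics/ov_{n}.png",z)
E
```

```text
(no output)
```

View pics/ov_scene.png

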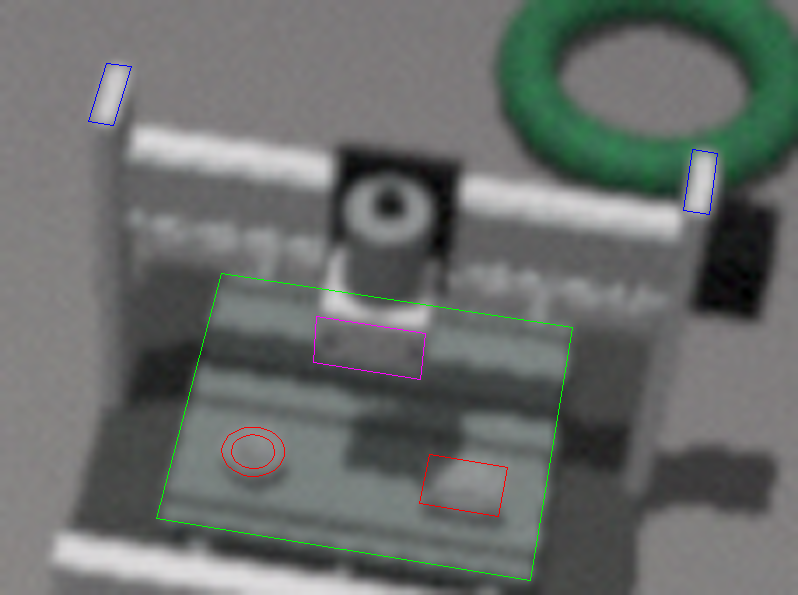

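View pics/ov_side.png

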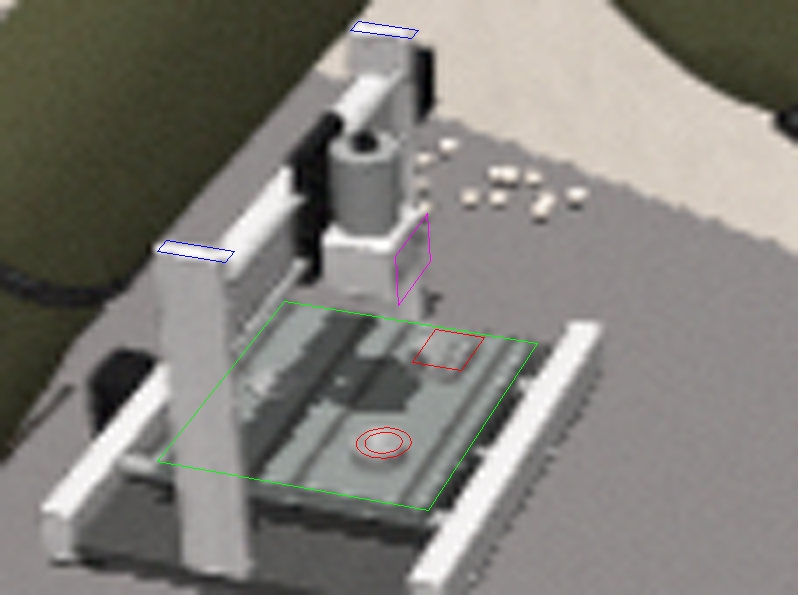

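```bash
python3 - <<'E'
from h import *
for n in("w1","w2","w4","w5"):
    f=np.load(n+".npz");C=f["T"]@f["tool_from_camera"]
    im=f["img"].astype(int);W=cloud(f,C)
    m=((im.min(-1)>150)&(abs(W[...,2]-.017)<.005)&(W[...,0]>.44)&(W[...,0]<.61)&(W[...,1]>-.24)&(W[...,1]<-.08)).astype(np.uint8)
    cs,_=cv2.findContours(m,0,cv2.CHAIN_APPROX_NONE);c=np.vstack([k[:,0] for k in cs if cv2.contourArea(k)>50])
    p=ray(f,c,.017,C)[:,:2].astype(np.float32);r_=cv2.minAreaRect(p)
    # holes dark: screws
    print(n,r_,np.nanmedian(W[110:180,150:190,2]))
    P=frame(1.5175,[.525,-.1618,0])
    v=im.copy().astype(np.uint8)[:,:,::-1].copy()
    for X in[[-.062,.07,.017],[-.062,-.07,.017],[.062,.07,.017],[.062,-.07,.017],[-.042,.054,.017],[-.042,-.054,.017]]:
        u=proj(f,P[:3,:3]@X+P[:3,3],np.linalg.inv(C));cv2.circle(v,tuple(u.round().astype(int).tolist()),1,(0,0,255),-1)
    cv2.imwrite(f"pics/p_{n}.png",cv2.resize(v[60:300,100:420],(800,600)))
E
```

```text
w1 ((0.5251246094703674, -0.1629381626844406), (0.12269362807273865, 0.13936874270439148), 86.9336929321289) -0.000545254562300368
w2 ((0.5250340700149536, -0.16144146025180817), (0.12246320396661758, 0.13910570740699768), 86.96553039550781) 0.015273201303528605
w4 ((0.5245136022567749, -0.1597190499305725), (0.12308178097009659, 0.13891862332820892), 86.31085968017578) 0.01637204505494952
w5 ((0.5256363749504089, -0.15786799788475037), (0.11862456053495407, 0.13887383043766022), 87.10195922851562) 0.016459728447573957
```

View pics/p_w5.png

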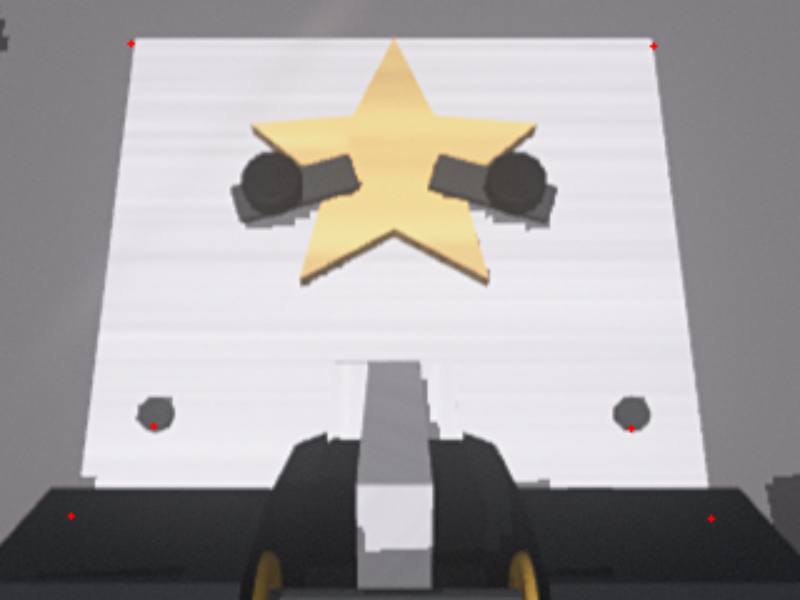

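Engraver overlay matches to within about 1 px in both views. Pallet in wrist view: the rear edge and screws sit ~1–2 px further back than modelled, so centre ≈ (0.525, −0.1605). Lifting.

```bash
python3 -m inch '[[0,-2,1.4,0,0,0],[0,-4,2.8,0,0,0],[0,-8,5.6,0,0,0],[0,-12,8,0,0,0],[0,-12,8,0,0,0],[0,-12,8,0,0,0],[0,-12,8,0,0,0],[0,-6,4,0,0,0],[0,0,0,0,0,0],[0,0,0,0,0,0]]'
python3 - <<'E'
from h import *
from plant import r
T,s=cur(r);print(s["contact_force"],s["moment"],s["opening"]*88.1,T[:3,3])
d=r.snapshot("wrist");cv2.imwrite("pics/w6.png",d["img"][:,:,::-1]);np.savez("w6.npz",T=T,**d)
f5=np.load("w5.npz")
P=frame(1.5175,[.525,-.1605,0])
for n in("w5","w6"):
    f=np.load(n+".npz");W=cloud(f,f["tool_from_camera"]);im=f["img"].astype(int)
    Pt=np.linalg.inv(f5["T"])@P
    iv=np.linalg.inv(Pt);q=W@iv[:3,:3].T+iv[:3,3]   # in assumed pallet frame
    m=(im.min(-1)>150)&(abs(q[...,0])<.06)&(abs(q[...,1])<.07)&(abs(q[...,2]-.017)<.012)
    a=q[m];A=np.c_[a[:,:2],np.ones(len(a))];c=np.linalg.lstsq(A,a[:,2],rcond=None)[0];print(n,m.sum(),"slope x,y,z0",c.round(4))
E
```

```text
clock: 5.7
tool_pos: [0.5238, -0.1992, 0.0854]
eef_rot: [-0.462, 0.011, -0.023, 0.887]
contact_force: [-0.2, -0.1, -1.7]
opening: 0.127
[-0.21819038 -0.06356961 -1.71681428] [-1.02055287 -0.04534664 -0.00994679] 11.171076554785255 [ 0.52384343 -0.19924589  0.08536351]
w5 33454 slope x,y,z0 [ 0.0033 -0.0011  0.0171]
w6 33411 slope x,y,z0 [-0.0008 -0.0016  0.0168]
```

View pics/w6.png

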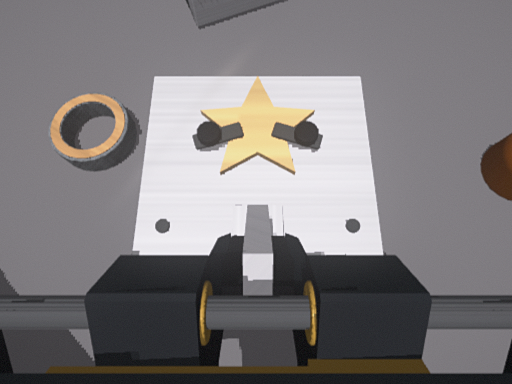

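Pallet is lifted with no droop (slope change 4 mrad) and the opening is steady at 11 mm. Next, the pre-insert pose.

```bash
cat >> h.py <<'E'
PAL0=frame(1.5175,[.525,-.1605,0])
def Pt():
    return np.linalg.inv(np.load("w5.npz")["T"])@PAL0
ENG=frame(1.929,[.565,.2002,0])
def tgt(dx,dy,dz,eng=None):
    H=(ENG if eng is None else eng).copy();H[:3,3]=H[:3,:3]@[dx,dy,.0563+dz]+H[:3,3];return H@np.linalg.inv(Pt())
E
python3 - <<'E'
from h import *
from plant import r
T,s=cur(r);g=tgt(-.2,0,.022);print(rel(T,g),g[:3,3]);print(rows(T,g,10))
E
```

```text
(array([116.2, 108.4, 148.6]), array([ 0.0007, -0.3371,  0.2358])) [ 0.64889609 -0.02140046  0.08139874]
[[12, 11, 15, 0.0, -0.034, 0.024], [12, 11, 14, 0.0, -0.034, 0.024], [13, 10, 14, 0.0, -0.034, 0.024], [14, 10, 14, 0.0, -0.034, 0.024], [14, 10, 13, 0.0, -0.034, 0.024], [15, 9, 13, 0.0, -0.034, 0.024], [16, 9, 12, 0.0, -0.034, 0.024], [16, 9, 12, 0.0, -0.034, 0.024], [17, 8, 11, 0.0, -0.034, 0.024], [17, 8, 10, 0.0, -0.034, 0.024]]
```

```bash
python3 -m inch '[[12,11,15,0,-0.034,0.024],[12,11,14,0,-0.034,0.024],[13,10,14,0,-0.034,0.024],[14,10,14,0,-0.034,0.024],[14,10,13,0,-0.034,0.024],[15,9,13,0,-0.034,0.024],[16,9,12,0,-0.034,0.024],[16,9,12,0,-0.034,0.024],[17,8,11,0,-0.034,0.024],[17,8,10,0,-0.034,0.024],[0,0,0,0,0,0],[0,0,0,0,0,0]]'
python3 -m inch '[[0,0,0,0,0,0]]'
python3 - <<'E'
from h import *
from plant import r
T,s=cur(r);g=tgt(-.2,0,.022);print(rel(T,g));print(s["q"].round(2),s["opening"]*88)
g=tgt(-.09,0,.020);print(rel(T,g))
d=r.snapshot("wrist");cv2.imwrite("pics/w7.png",d["img"][:,:,::-1]);np.savez("w7.npz",T=T,**d)
d=r.snapshot("side");cv2.imwrite("pics/s7.png",cv2.resize(d["img"][100:300,120:387,::-1],(800,600)));
E
```

```text
clock: 6.75
tool_pos: [0.6473, -0.0175, 0.0797]
eef_rot: [-0.453, -0.084, 0.163, 0.873]
contact_force: [-0.6, 0.2, -2.8]
opening: 0.13
clock: 6.83
tool_pos: [0.6469, -0.0209, 0.0794]
eef_rot: [-0.454, -0.083, 0.161, 0.872]
contact_force: [0.9, -0.3, -2.5]
opening: 0.131
(array([ 1.7, -2.3,  0.2]), array([ 0.0005,  0.0018, -0.0057]))
[ 0.53  1.18 -0.76  1.21  0.15  1.2   0.37] 11.554701326750344
(array([ 2.4, 62.5, 89.1]), array([ 0.0005,  0.0018, -0.0057]))
```

View pics/w7.png

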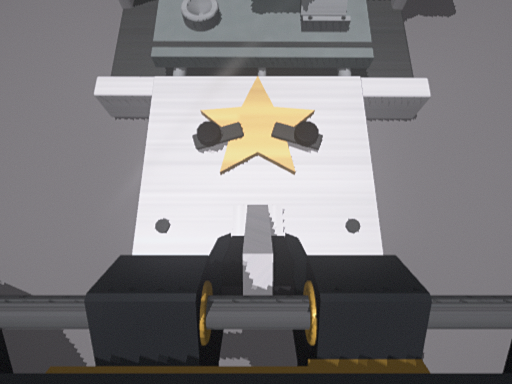

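View pics/s7.png

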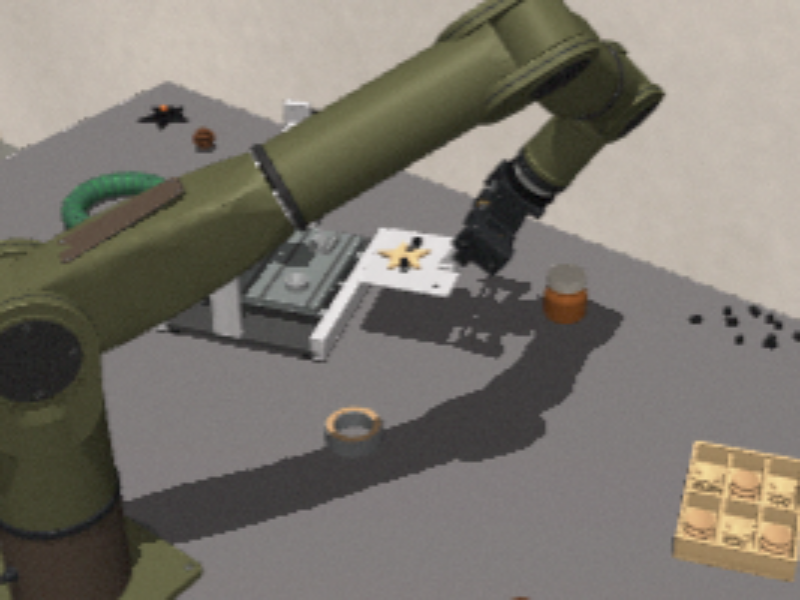

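The wrist view shows the bed square to the plate, with the cone at (200,10) and groove at (325,10). Overlaying the predictions to check lateral alignment.

```bash
python3 - <<'E'
from h import *
f=np.load("w7.npz");C=f["T"]@f["tool_from_camera"];V=np.linalg.inv(C);im=f["img"][:,:,::-1]
s=3;z=cv2.resize(im[0:130,120:385],None,fx=s,fy=s,interpolation=cv2.INTER_CUBIC)
def poly(E,X,c):
    X=np.array(X)@E[:3,:3].T+E[:3,3];p=(proj(f,X,V)-[119.5,-.5])*s;cv2.polylines(z,[p.round().astype(np.int32)],True,c,1)
t=np.linspace(0,6.28,30);o=np.ones(30)
for r_ in(.016,.011):poly(ENG,np.c_[-.042+r_*np.cos(t),.054+r_*np.sin(t),.064*o],(0,0,255))
poly(ENG,[[-.058,-.074,.064],[-.026,-.074,.064],[-.026,-.034,.064],[-.058,-.034,.064]],(0,0,255))
poly(ENG,[[-.085,-.095,.052],[.085,-.095,.052],[.085,.095,.052],[-.085,.095,.052]],(0,255,0))
PP=f["T"]@Pt();poly(PP,[[-.062,-.07,.017],[.062,-.07,.017],[.062,.07,.017],[-.062,.07,.017]],(255,0,255))
cv2.imwrite("pics/ov7.png",z)
W=cloud(f,C);iv=np.linalg.inv(ENG);q=W@iv[:3,:3].T+iv[:3,3]
m=(abs(q[...,2]-.052)<.004)&(q[...,0]<-.02)&(q[...,0]>-.1)&(abs(q[...,1])<.12)
p=q[m];print(m.sum(),p[:,1].min(),p[:,1].max(),np.percentile(p[:,1],[1,99]),p[:,0].min(),p[:,2].mean())
E
```

```text
10865 -0.09670984468690069 0.09325273892794561 [-0.09479084  0.09113052] -0.08491705084669689 0.05159277974220362
```

View pics/ov7.png

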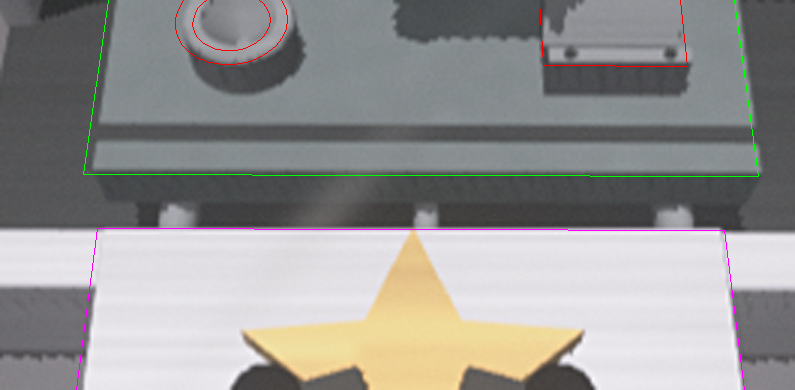

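Alignment is within ~2 mm: the engraver sits ~2 mm to its −y against my estimate, and x agrees. I'll apply dy = −2 mm and drive in.

```bash
python3 - <<'E'
from h import *
from plant import r
T,s=cur(r)
for a in((-.09,-.002,.020),(0,-.002,.020)):print(rel(T,tgt(*a)))
E
```

```text
(array([ 4.5, 63.5, 89.8]), array([ 0.001 ,  0.0004, -0.0042]))
(array([  4.9, 115.1, 163.6]), array([ 0.001 ,  0.0004, -0.0042]))
```

```bash
python3 -m inch '[[0.5,4,6,0,0,-0.001],[0.5,8,11,0,0,-0.001],[0.5,9,12,0,0,-0.001],[0.5,9,13,0,0,-0.001],[0.5,9,13,0,0,0],[0.5,9,13,0,0,0],[0.5,9,13,0,0,0],[0.5,6,9,0,0,0],[0,0,0,0,0,0],[0,0,0,0,0,0],[0,0,0,0,0,0]]'
python3 - <<'E'
from h import *
from plant import r
T,s=cur(r);print(s["contact_force"])
F=np.linalg.inv(ENG)@T@Pt();print("pallet in eng mm",(F[:3,3]*1000).round(1),R.from_matrix(F[:3,:3]).as_rotvec().round(4))
for a in((0,-.002,.020),):print(rel(T,tgt(*a)))
d=r.snapshot("wrist");cv2.imwrite("pics/w8.png",d["img"][:,:,::-1]);np.savez("w8.npz",T=T,**d)
d=r.snapshot("scene");cv2.imwrite("pics/sc8.png",cv2.resize(d["img"][80:230,200:400,::-1],(800,600),interpolation=cv2.INTER_CUBIC))
E
```

```text
clock: 7.85
tool_pos: [0.6132, 0.0823, 0.0806]
eef_rot: [-0.454, -0.084, 0.158, 0.873]
contact_force: [-0.4, -0.1, -3.2]
opening: 0.133
[-0.4345114  -0.09913853 -3.17550666]
pallet in eng mm [-90.4  -2.9  77.5] [-0.0022  0.0018  0.0005]
(array([-0.8, 52.8, 73.3]), array([0.0018, 0.0016, 0.0015]))
```

View pics/w8.png

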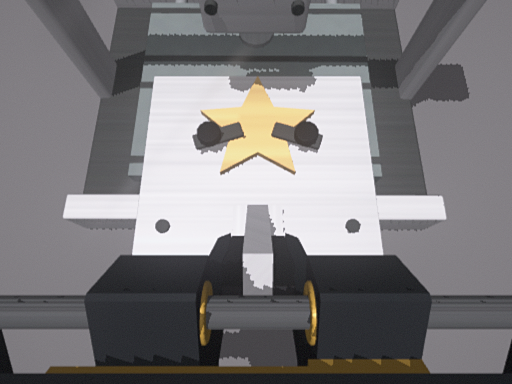

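View pics/sc8.png

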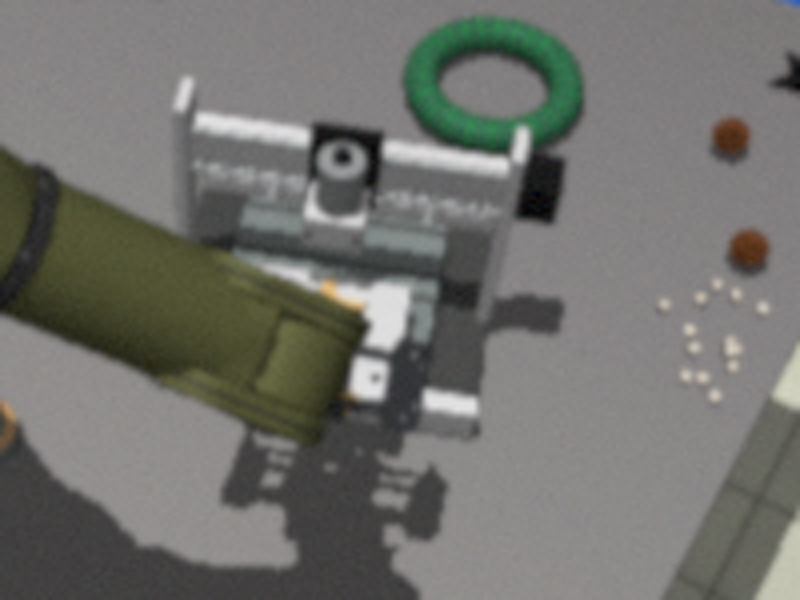

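The view is symmetric about the spindle (254,12). Before driving in, I'll check the forearm's height near the left bridge plate.

```bash
python3 - <<'E'
from h import *
from plant import r
for n in("side","scene"):
    d=r.snapshot(n);W=cloud(d);im=d["img"].astype(int)
    m=(im[...,1]>im[...,2]+15)&(W[...,2]>.2)&(abs(im[...,0]-im[...,1])<25)
    p=W[m]
    for x in np.arange(.1,.75,.06):
        a=p[abs(p[:,0]-x)<.02]
        if len(a)>5:print(n,round(x,2),"y",a[:,1].min().round(3),a[:,1].max().round(3),"z",a[:,2].min().round(3),a[:,2].max().round(3))
E
```

```text
side 0.1 y -0.13 -0.015 z 0.357 0.474
side 0.16 y -0.161 -0.057 z 0.396 0.502
side 0.22 y -0.188 -0.084 z 0.442 0.534
side 0.28 y -0.217 -0.131 z 0.483 0.567
side 0.34 y -0.246 1.382 z 0.211 0.6
side 0.4 y -0.301 -0.203 z 0.569 0.651
side 0.46 y -0.304 -0.225 z 0.499 0.657
side 0.52 y -0.261 -0.224 z 0.47 0.549
side 0.64 y -0.188 2.025 z 0.208 0.418
scene 0.1 y -0.121 -0.014 z 0.44 0.474
scene 0.16 y -0.147 -0.044 z 0.463 0.499
scene 0.22 y -0.187 -0.08 z 0.477 0.533
scene 0.28 y -0.217 -0.112 z 0.51 0.565
scene 0.34 y -0.247 -0.148 z 0.543 0.597
scene 0.4 y -0.296 -0.205 z 0.576 0.648
scene 0.46 y -0.305 -0.218 z 0.579 0.658
scene 0.52 y -0.264 -0.194 z 0.523 0.602
scene 0.58 y -0.243 -0.145 z 0.452 0.549
scene 0.64 y -0.201 -0.115 z 0.409 0.486
scene 0.7 y -0.182 -0.019 z 0.232 0.45
```

Arm is well clear: over 0.4 m high and at y < 0. Driving in at +20 mm.

```bash
python3 -m inch '[[-0.1,4,6,0,0,0],[-0.1,6,9,0,0,0],[-0.1,7,10,0,0,0],[-0.1,7,10,0,0,0],[-0.1,7,10,0,0,0],[-0.2,7,10,0,0,0],[-0.2,7,9,0,0,0],[-0.2,5,6,0,0,0],[0,3,3,0,0,0],[0,0,0,0,0,0],[0,0,0,0,0,0],[0,0,0,0,0,0]]'
python3 - <<'E'
from h import *
from plant import r
T,s=cur(r);print(s["contact_force"])
F=np.linalg.inv(ENG)@T@Pt();print("pallet in eng mm",(F[:3,3]*1000).round(1),R.from_matrix(F[:3,:3]).as_rotvec().round(4))
for a in((0,-.0015,.020),(0,-.0015,.005),(0,-.0015,.0)):print(rel(T,tgt(*a)))
d=r.snapshot("wrist");np.savez("w9.npz",T=T,**d);im=d["img"][:,:,::-1].copy()
C=T@d["tool_from_camera"]
for X,c in(([-.021,0,.126],(0,0,255)),([-.044,.026,.142],(0,255,0)),([-.044,-.026,.142],(0,255,0))):
    u=proj(d,ENG[:3,:3]@X+ENG[:3,3],np.linalg.inv(C));print(u);cv2.circle(im,tuple(u.round().astype(int).tolist()),2,c,-1)
cv2.imwrite("pics/w9.png",cv2.resize(im,None,fx=1.5,fy=1.5))
d=r.snapshot("side");np.savez("side9.npz",**d);cv2.imwrite("pics/s9.png",cv2.resize(d["img"][100:250,150:350,::-1],(800,600),interpolation=cv2.INTER_CUBIC))
E
```

```text
clock: 9.05
tool_pos: [0.5802, 0.167, 0.0792]
eef_rot: [-0.454, -0.084, 0.158, 0.873]
contact_force: [0.3, -0.1, -2.8]
opening: 0.131
[ 0.26348492 -0.08592824 -2.81524352]
pallet in eng mm [ 0.5 -1.7 76. ] [-0.0022  0.0011  0.001 ]
(array([-0.2, -0.5, -0.3]), array([0.0011, 0.0021, 0.0012]))
(array([-0.3, 11.8, -8.9]), array([0.0011, 0.0021, 0.0012]))
(array([ -0.3,  15.9, -11.8]), array([0.0011, 0.0021, 0.0012]))
[252.7062337  172.31036969]
[189.7778565  208.28680828]
[314.02194663 208.67789245]
```

View pics/w9.png

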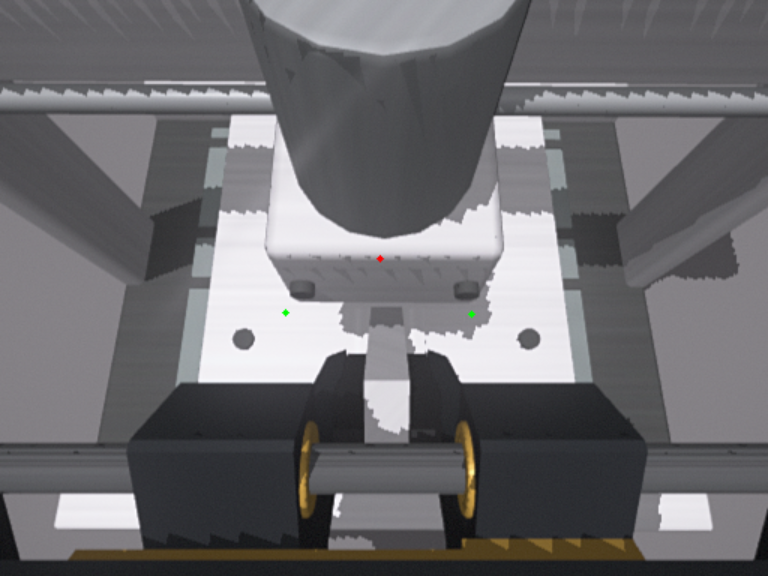

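View pics/s9.png

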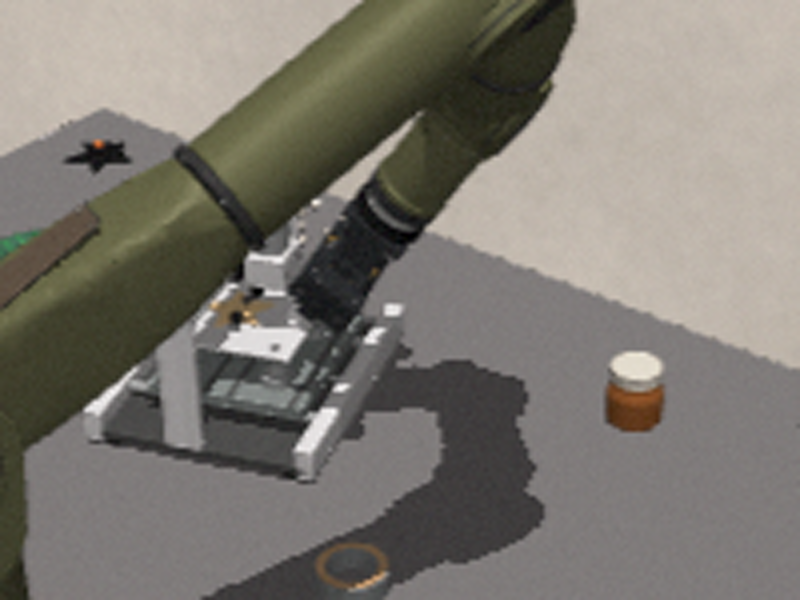

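```bash
python3 - <<'E'
from h import *
f=np.load("w9.npz");iv=np.linalg.inv(Pt());W=cloud(f,f["tool_from_camera"]);q=(W@iv[:3,:3].T+iv[:3,3])*1000
im=f["img"]
def st(n,m):
    p=q[m];print(n,len(p),np.percentile(p,[2,50,98],axis=0).round(1).tolist())
# clamp front face region rows 180..195, u 205..310
v,u=np.mgrid[:384,:512]
st("clampface",(v>174)&(v<190)&(u>205)&(u<305))
st("clamp top",(v>140)&(v<155)&(u>182)&(u<200))
for (a,b) in((162,225),(352,226)): st("screw",(abs(u-a)<4)&(abs(v-b)<4))
st("plate",(abs(u-200)<10)&(abs(v-240)<8))
# bed strip beside plate
st("bedL",(abs(u-130)<5)&(abs(v-230)<15)&(im.min(-1)>80));st("bedR",(abs(u-386)<5)&(abs(v-230)<15))
m=(abs(q[...,2]-(-24))<6)&(abs(q[...,0])<80)&(im.min(-1)>85);p=q[m];print("bed y extents",np.percentile(p[:,1],[.5,99.5]),p[:,2].mean())
E
```

```text
clampface 1485 [[nan, nan, nan], [nan, nan, nan], [nan, nan, nan]]
clamp top 238 [[nan, nan, nan], [nan, nan, nan], [nan, nan, nan]]
screw 49 [[-42.3, 51.2, 16.7], [-40.6, 53.3, 17.9], [-38.6, 55.0, 19.3]]
screw 49 [[-42.9, -56.1, 17.1], [-40.9, -54.2, 18.1], [-39.0, -52.4, 19.2]]
plate 285 [[-52.7, 26.3, 14.8], [-48.7, 31.4, 16.4], [-44.7, 36.5, 17.7]]
bedL 261 [[nan, nan, nan], [nan, nan, nan], [nan, nan, nan]]
bedR 261 [[nan, nan, nan], [nan, nan, nan], [nan, nan, nan]]
bed y extents [-141.05558107  140.83251801] -24.341296309704305
```

```bash
python3 - <<'E'
from h import *
f=np.load("w9.npz");iv=np.linalg.inv(Pt());W=cloud(f,f["tool_from_camera"]);q=(W@iv[:3,:3].T+iv[:3,3])*1000
v,u=np.mgrid[:384,:512]
for n,m in(("face",(v>172)&(v<192)&(u>205)&(u<305)),("top",(v>135)&(v<160)&(u>182)&(u<330)),("plateL",(u<200)&(u>70)&(v>120)&(v<150))):
    p=q[m];p=p[np.isfinite(p[:,0])];print(n,len(p),np.percentile(p,[5,50,95],axis=0).round(1).tolist() if len(p) else"")
m=(abs(q[...,2]+24.3)<4)&(abs(q[...,0])<80)&(abs(q[...,1])<105)
p=q[m];print("bed",len(p),np.percentile(p[:,1],[1,99]),p[:,0].min(),p[:,0].max())
for x0 in range(-60,80,20):
    a=p[abs(p[:,0]-x0)<10];print(x0,len(a),a[:,1].min().round(1),a[:,1].max().round(1)) if len(a) else 0
# clamp bottom-front edge by pixel, z known: engr z .142 -> pallet z=142-76=66
C=f["tool_from_camera"]
Cp=iv@C
print(ray(f,[[195.5,198],[324.5,200]],.066,Cp)*1000)
E
```

```text
face 1872 [[-42.9, -15.2, 83.0], [-42.5, 0.2, 91.7], [-42.2, 15.5, 99.3]]
top 3515 [[-39.4, -21.4, 101.2], [-37.3, -0.2, 102.7], [-31.5, 21.0, 115.6]]
plateL 3724 [[-32.2, 20.4, -75.5], [35.8, 93.6, -23.7], [72.6, 156.6, 102.2]]
bed 4034 [-94.61022272  94.54999068] -77.28969983720438 79.93025895847741
-60 49 -94.0 95.1
-40 744 -95.3 95.2
-20 688 -94.9 95.1
0 650 -95.1 95.3
20 598 -95.2 95.4
40 544 -94.9 94.6
60 504 -95.2 94.8
[[-40.03849933  25.46008393  66.        ]
 [-40.83159154 -29.03496775  66.        ]]
```

Close-range depth puts the pallet on target: bed edges at ±95 mm in the pallet frame (y and yaw right), screws and clamp face agree to <1 mm in x, height is +20 mm. Lowering gently.

```bash
python3 -m inch '[[0,2,-1.4,0,0,0],[0,3,-2.1,0,0,0],[0,3,-2.1,0,0,0],[0,2,-1.4,0,0,0],[0,1,-0.7,0,0,0],[0,0,0,0,0,0],[0,0,0,0,0,0]]'
python3 -m inch '[[0,1,-0.7,0,0,0],[0,1,-0.7,0,0,0],[0,0,0,0,0,0],[0,0,0,0,0,0]]'
python3 - <<'E'
from h import *
from plant import r
T,s=cur(r);print(s["contact_force"],s["moment"])
F=np.linalg.inv(ENG)@T@Pt();print("pallet in eng mm",(F[:3,3]*1000).round(1),R.from_matrix(F[:3,:3]).as_rotvec().round(4))
E
```

```text
clock: 9.73
tool_pos: [0.5796, 0.1681, 0.066]
eef_rot: [-0.453, -0.085, 0.159, 0.873]
contact_force: [-0.9, 0.6, -2.4]
opening: 0.129
clock: 10.07
tool_pos: [0.5796, 0.168, 0.0636]
eef_rot: [-0.454, -0.085, 0.159, 0.873]
contact_force: [0.3, -1.0, -2.6]
opening: 0.128
[ 0.28846802 -0.95986865 -2.55075692] [-0.86324533 -0.46667817  0.02338248]
pallet in eng mm [ 1.6 -1.4 60.5] [-0.0021  0.0002  0.0024]
```

```bash
python3 -m inch '[[0,0.4,-0.9,0,0,0],[0,0.4,-0.9,0,0,0],[0,0.6,-0.4,0,0,0],[0,0.4,-0.3,0,0,0],[0,0,0,0,0,0],[0,0,0,0,0,0],[0,0,0,0,0,0]]'
python3 - <<'E'
from h import *
from plant import r
T,s=cur(r);print(s["contact_force"],s["moment"])
F=np.linalg.inv(ENG)@T@Pt();print("pallet in eng mm",(F[:3,3]*1000).round(1),R.from_matrix(F[:3,:3]).as_rotvec().round(4))
E
python3 -m inch '[[0,0.4,-0.3,0,0,0],[0,0.4,-0.3,0,0,0],[0,0,0,0,0,0],[0,0,0,0,0,0],[0,0,0,0,0,0]]'
python3 - <<'E'
from h import *
from plant import r
T,s=cur(r);print(s["contact_force"],s["moment"])
F=np.linalg.inv(ENG)@T@Pt();print("pallet in eng mm",(F[:3,3]*1000).round(1),R.from_matrix(F[:3,:3]).as_rotvec().round(4))
E
```

```text
clock: 10.65
tool_pos: [0.58, 0.1671, 0.0608]
eef_rot: [-0.453, -0.085, 0.159, 0.873]
contact_force: [-0.1, 0.5, -3.0]
opening: 0.13
[-0.08715193  0.54499649 -3.04669094] [-0.90471522 -0.43616476 -0.0227201 ]
pallet in eng mm [ 0.7 -1.5 57.7] [-0.0023  0.0001  0.0024]
clock: 11.07
tool_pos: [0.5798, 0.1671, 0.0599]
eef_rot: [-0.453, -0.085, 0.159, 0.873]
contact_force: [-0.5, 0.2, -0.0]
opening: 0.132
[-0.50317396  0.24234192 -0.02242124] [-0.82124233 -0.19811501  0.11209279]
pallet in eng mm [ 0.8 -1.3 56.8] [-0.002  -0.0001  0.0027]
```

Contact has begun: the weight has come off the wrist (Fz −3 → 0). Another half millimetre, then look.

```bash
python3 -m inch '[[0,0.4,-0.3,0,0,0],[0,0,0,0,0,0],[0,0,0,0,0,0]]'
python3 - <<'E'
from h import *
from plant import r
T,s=cur(r);print(s["contact_force"],s["moment"])
f={**r.snapshot("wrist"),"T":T};np.savez("w10.npz",**f);cv2.imwrite("pics/w10.png",cv2.resize(f["img"][:,:,::-1],None,fx=1.5,fy=1.5))
iv=np.linalg.inv(Pt());W=cloud(f,f["tool_from_camera"]);q=(W@iv[:3,:3].T+iv[:3,3])*1000
m=(abs(q[...,0])<55)&(abs(q[...,1])<68)&(abs(q[...,2]-17)<5)&(f["img"].min(-1)>60);a=q[m];print("plate fit",np.linalg.lstsq(np.c_[a[:,:2],np.ones(len(a))],a[:,2],rcond=None)[0].round(4))
m=(abs(q[...,2]+4.3)<5)&(abs(q[...,0])<80)&(abs(q[...,1])<100)&(abs(q[...,1])>78);a=q[m];print("bed",len(a),np.linalg.lstsq(np.c_[a[:,:2],np.ones(len(a))],a[:,2],rcond=None)[0].round(4),np.percentile(a[:,1],[1,99]))
v,u=np.mgrid[:384,:512];p=q[(v>172)&(v<192)&(u>205)&(u<305)];p=p[np.isfinite(p[:,0])];print(np.median(p,axis=0))
E
```

```text
clock: 11.32
tool_pos: [0.5799, 0.1671, 0.0597]
eef_rot: [-0.453, -0.085, 0.159, 0.873]
contact_force: [-1.2, -0.7, 2.7]
opening: 0.132
[-1.15880544 -0.67911571  2.66979434] [-0.52060433  0.19413845  0.21677123]
plate fit [-8.10000e-03  1.70000e-03  1.65053e+01]
bed 8873 [-4.0000e-04  1.1000e-03 -4.9539e+00] [-94.77609167  94.13544387]
[-42.53526931   0.16643779  92.05258474]
```

View pics/w10.png

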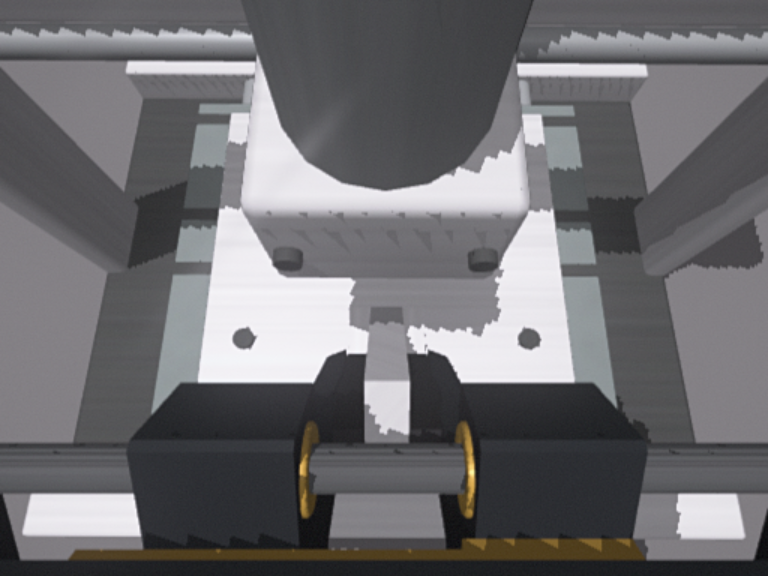

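The plate sits 21.5 mm above the bed (21.3 when seated), pitched ~8 mrad with the front slightly high. One more small step, then a slow release.

```bash
python3 -m inch '[[0,0.4,-0.3,0,0,0],[0,0,0,0,0,0],[0,0,0,0,0,0]]'
python3 -m inch '[[0,0,0,0,0,0],[0,0,0,0,0,0],[0,0,0,0,0,0]]' 0 10
python3 -m inch '[[0,0,0,0,0,0],[0,0,0,0,0,0],[0,0,0,0,0,0]]' 0 3
python3 - <<'E'
from h import *
from plant import r
T,s=cur(r);print(s["contact_force"],s["moment"])
F=np.linalg.inv(ENG)@T@Pt();print("pallet in eng mm",(F[:3,3]*1000).round(1))
E
```

```text
clock: 11.62
tool_pos: [0.58, 0.1671, 0.0596]
eef_rot: [-0.453, -0.085, 0.159, 0.873]
contact_force: [-1.9, -2.4, 6.8]
opening: 0.131
clock: 11.87
tool_pos: [0.5801, 0.167, 0.0594]
eef_rot: [-0.453, -0.085, 0.159, 0.873]
contact_force: [-1.5, -2.9, 4.8]
opening: 0.137
clock: 12.12
tool_pos: [0.58, 0.167, 0.059]
eef_rot: [-0.453, -0.085, 0.159, 0.873]
contact_force: [-2.0, -2.5, 4.4]
opening: 0.134
[-1.95543298 -2.47947666  4.40117071] [-0.40101353  0.26263659  0.30709457]
pallet in eng mm [ 0.6 -1.5 55.9]
```

Loaded at only ~5 N. Opening to 30 mm.

```bash
python3 -m inch '[[0,0,0,0,0,0],[0,0,0,0,0,0],[0,0,0,0,0,0],[0,0,0,0,0,0]]' 30
cat > chk.py <<'E'
from h import *
from plant import r
import sys
T,s=cur(r);print(s["contact_force"],s["opening"]*88,s["clock"])
n=sys.argv[1]
f={**r.snapshot("wrist"),"T":T};np.savez(n+".npz",**f);cv2.imwrite(f"pics/{n}.png",cv2.resize(f["img"][:,:,::-1],None,fx=1.5,fy=1.5))
iv=np.linalg.inv(ENG);C=iv@T@f["tool_from_camera"];q=cloud(f,C)*1000
def pl(n,m):
    a=q[m&np.isfinite(q[...,0])];
    for _ in range(3):
        c=np.linalg.lstsq(np.c_[a[:,:2],np.ones(len(a))],a[:,2],rcond=None)[0];e=a[:,2]-np.c_[a[:,:2],np.ones(len(a))]@c;a=a[abs(e)<2]
    print(n,len(a),c.round(4));return c
P=pl("plate",(abs(q[...,0])<55)&(abs(q[...,1])<66)&(abs(q[...,2]-73)<4)&(f["img"].min(-1)>60))
B=pl("bed",(abs(q[...,2]-52)<4)&(abs(q[...,0])<80)&(abs(q[...,1])<93)&(abs(q[...,1])>76))
for x,y in((-42,54),(-42,-54),(48,0),(0,0)):print((x,y),"gap %.2f (21.3 home)"%((P-B)@[x,y,1]))
E
python3 chk.py w11
```

```text
clock: 12.45
tool_pos: [0.5803, 0.1671, 0.0585]
eef_rot: [-0.454, -0.085, 0.159, 0.873]
contact_force: [-0.2, 1.1, 0.6]
opening: 0.34
[-0.22111351  1.0937669   0.60351117] 29.911528968269486 12.45
plate 15114 [-3.90000e-03  2.30000e-03  7.29421e+01]
bed 7837 [-6.00000e-04 -1.20000e-03  5.17126e+01]
(-42, 54) gap 21.56 (21.3 home)
(-42, -54) gap 21.18 (21.3 home)
(48, 0) gap 21.07 (21.3 home)
(0, 0) gap 21.23 (21.3 home)
```

View pics/w11.png

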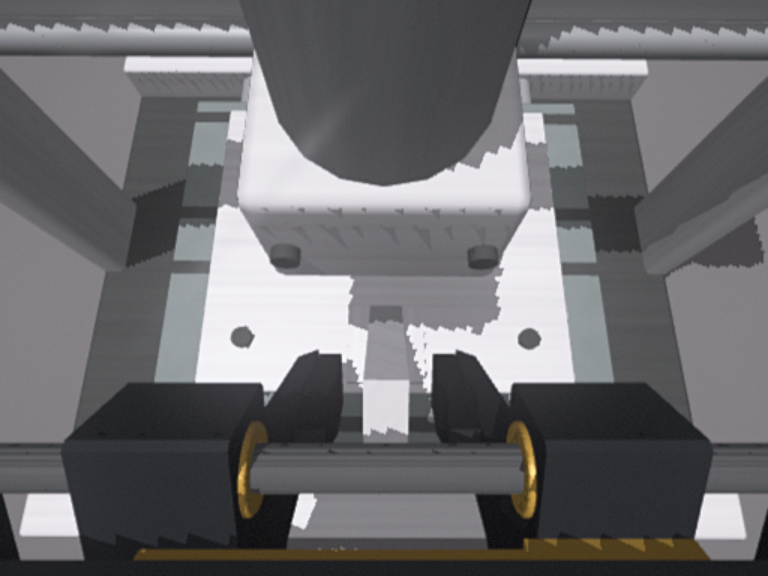

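Released. Gaps at the feet are 21.56, 21.18 and 21.07 mm against 21.3 home, consistent with all three seated. Retracting straight back along the lean.

```bash
python3 -m inch '[[0,-4,0,0,0,0],[0,-8,0,0,0,0],[0,-12,0,0,0,0],[0,-14,0,0,0,0],[0,-16,0,0,0,0],[0,-18,0,0,0,0],[0,-20,0,0,0,0],[0,-20,0,0,0,0],[0,-20,0,0,0,0],[0,-10,0,0,0,0],[0,0,0,0,0,0],[0,0,0,0,0,0]]'
python3 chk.py w12
python3 - <<'E'
from h import *
from plant import r
for n,(u0,v0) in(("scene",(200,80)),("side",(150,100))):
    d=r.snapshot(n);np.savez(n+"12.npz",**d);z=cv2.resize(d["img"][v0:v0+150,u0:u0+200,::-1],(800,600),interpolation=cv2.INTER_CUBIC)
    cv2.imwrite(f"pics/{n}12.png",z)
E
```

```text
clock: 13.5
tool_pos: [0.6086, 0.0904, 0.1751]
eef_rot: [-0.454, -0.085, 0.159, 0.873]
contact_force: [-0.2, 0.6, -0.9]
opening: 0.339
[-0.24159163  0.63279391 -0.90228551] 29.81794563304377 13.5
plate 7808 [-3.4000e-03  2.3000e-03  7.2825e+01]
bed 3918 [-1.70000e-03 -1.10000e-03  5.15628e+01]
(-42, 54) gap 21.52 (21.3 home)
(-42, -54) gap 21.15 (21.3 home)
(48, 0) gap 21.18 (21.3 home)
(0, 0) gap 21.26 (21.3 home)
```

View pics/w12.png

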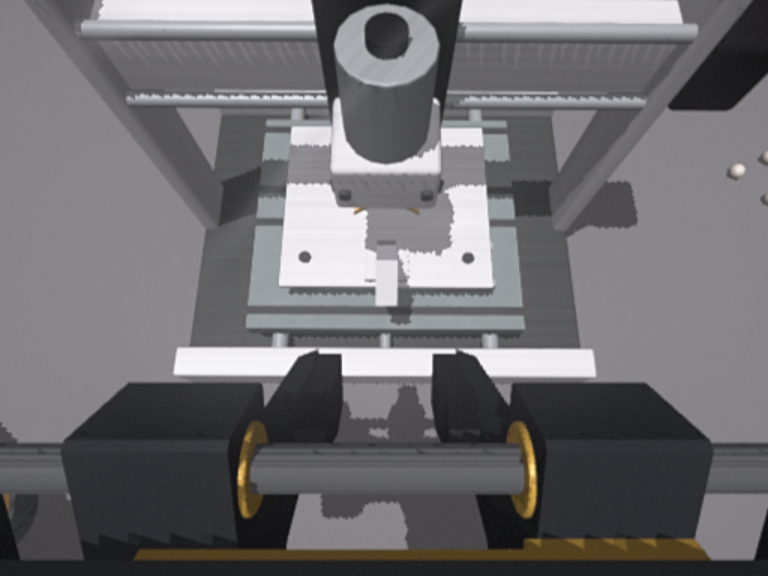

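View pics/side12.png

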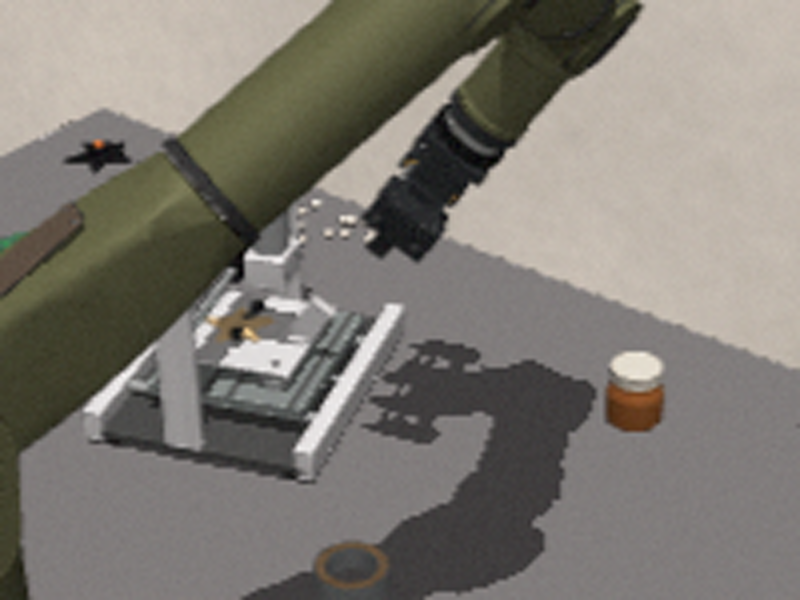

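Pallet is sitting square on the bed under the spindle, plate (280–494, 128–288), with the gripper clear. One last numeric check of the horizontal seat.

```bash
python3 - <<'E'
from h import *
f=np.load("w12.npz");C=np.linalg.inv(ENG)@f["T"]@f["tool_from_camera"];q=cloud(f,C)*1000
b=q[(abs(q[...,2]-51.6)<2.5)&(abs(q[...,0])<90)&(abs(q[...,1])<100)];p=q[(abs(q[...,2]-72.8)<2.5)&(abs(q[...,0])<75)&(abs(q[...,1])<80)]
for x0 in(-45,-25,45):
    B=b[abs(b[:,0]-x0)<8];P=p[abs(p[:,0]-x0)<8];print(x0,"bed y",B[:,1].min().round(1),B[:,1].max().round(1),"plate y",P[:,1].min().round(1),P[:,1].max().round(1))
for y0 in(-45,45):
    B=b[abs(b[:,1]-y0)<15];P=p[abs(p[:,1]-y0)<15];print(y0,"bed x",B[:,0].min().round(1),B[:,0].max().round(1),"plate x",P[:,0].min().round(1),P[:,0].max().round(1))
a=np.load("scene0.npz");c=np.load("scene12.npz")
W=cloud(a);W2=cloud(c)
for n,(u,v) in dict(jar=(284,242),tray=(146,322),ribbon=(195,188),wreath=(322,88)).items():
    s=np.s_[v-30:v+30,u-35:u+35];print(n,"mean abs img diff",abs(a["img"][s].astype(int)-c["img"][s]).mean().round(1))
cv2.imwrite("pics/sc12full.png",c["img"][:,:,::-1])
E
```

```text
-45 bed y -96.7 93.1 plate y -71.9 67.9
-25 bed y -96.9 93.2 plate y -72.3 67.6
45 bed y -97.0 93.0 plate y -72.4 67.5
-45 bed x -83.9 86.5 plate x -60.9 63.4
45 bed x -83.7 86.7 plate x -60.8 63.5
jar mean abs img diff 29.8
tray mean abs img diff 8.4
ribbon mean abs img diff 38.9
wreath mean abs img diff 6.9
```

View pics/sc12full.png

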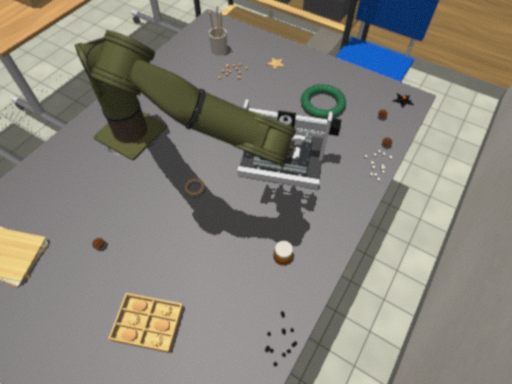

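Plate is centred on the bed within 0.3 mm in y and 0.1 mm in x. Bystanders are at their original pixels; the image differences at the jar and ribbon are the arm's shadow. Handing in.

```bash
python3 -c "
from plant import r
print(r.finish_job())"
```

```text
the job is handed in; nothing more can be done
None
```

The pallet is on the engraver's bed, tab to the front, with all three feet measuring as home, and the job is handed in. I set it down until the wrist read about 7 N, eased the grip and let go. I then backed the gripper off along the tab's lean, at about 13.5 s on the clock.

**Last checks**
- **Height:** the plate sits 21.5, 21.2 and 21.2 mm above the bed at the left, right and rear feet. Home is 21.3 mm, so this agrees to about the measuring noise.
- **Position:** the plate is centred on the bed within about 0.3 mm in both directions and square to it.
- **Contact:** no unexpected force on the wrist going in or coming out. It peaked at about 8 N while setting down, and nothing showed a bump on the bridge or spindle.
- **Other things on the table:** all four are at the same places in the last scene picture. The plain image comparison showed large changes around the jar and ribbon roll, which I put down to the arm's shadow falling there.

**What disagreed**
- **First grip missed:** the wrist camera showed the fingertips about 36 mm short of the reported TCP, so the fingers first closed just past the tab's end. I reopened, went 36 mm further and got a firm grip. The pallet stayed in place.
- **Engraver position:** the fixed cameras and the wrist camera differed by about 2 mm across the engraver. I went with the wrist camera, and the final position bore that out.

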